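Open the sticky case cover and stock it with lidded pots

TASK

Get the breakfast case ready: first slide its clear cover fully open, away from you, by pushing the brass posts at its two ends in turn - the track is sticky, so never let one end get more than 3 cm ahead of the other. Then stand every pot from the counter upright on the sunken floor of the open well and set on each the lid of its own colour, properly seated and level. A lid without a pot is spare; do not shove or tip the salt, pepper and honey jars standing around.

Things in the scene. Friction and masses are not known exactly. Their poses are not given: they have to be found in the camera images.
- case: Fixed case, 360 (its x) by 390 mm (its y), walls 80 mm high. Origin: centre of its underside on the counter; x points away from the robot, y left. Front part (inside x -170 to 0, y -170 to +170 mm) is a well; its floor for the pots (x -145 to -45, y -145 to +145 mm) is 8 mm above the counter, with a steel ledge round it, top at 23 mm. Behind (x 0 to 180 mm): grey box, top 78 mm.
- cover (a point): Middle of the front edge of the flat clear cover (170 mm by 330 mm, black bars along its front and rear edges, at heights 85 to 89 mm). Shut, it covers the well; it slides along the case's +x over the grey box. Its front edge is at case x = -168 mm shut and -18 mm fully open, leaving the well free from x -170 to -18 mm.
- left (a joint): Travel of the cover's left (+y) end along the case's x: 0 m shut, 0.15 m fully open at the stop. It stays where left; sticky, moves at about 7 N. The two ends slide separately: pushing one end moves that end only and turns the cover.
- right (a joint): Travel of the cover's right (-y) end, same meaning: 0 shut, 0.15 m fully open at the stop; moves at about 5 N.
- skew (a joint): Angle of the cover in its track, rad: 0 square, positive when the right end leads (0.083 rad = 30 mm of lead, the ends being 360 mm apart).
- left_post (a point): Middle of the upright round brass post (18 mm diameter, upper knob 22 mm, heights 93 to 135 mm above the counter; this point at 114 mm) on the left end of the cover, at case x = -140 mm + joint left, y = +180 mm. Push it away from the robot to open. It stands on a black block reaching 30 mm to either side of it in x, top 93 mm.
- right_post (a point): The same post on the right end, at case x = -140 mm + joint right, y = -180 mm.
- pot_white: Loose round straight-sided white ceramic pot, 62 mm diameter, 45 mm high, wall 4 mm, open at the top (inner diameter 54 mm), about 180 g. Origin: centre of its underside, z up. May be absent. Stands on the counter at either side of the case.
- pot_white_rim (a point): Centre of the white pot's rim, 45 mm above its underside.
- lid_white: Loose white lid, about 70 g: plug 48 mm diameter by 6 mm below (fits inside the pot), then a flange 60 mm diameter by 5 mm (heights 6 to 11 mm), then a knob 18 mm diameter (heights 11 to 32 mm). Origin: centre of the underside of the plug, z up. Always present; stands on the counter on its plug.
- lid_white_seat (a point): Centre of the underside of the white lid's flange, 6 mm above its origin; lies on the rim when the lid is seated.
- pot_blue: Loose round straight-sided blue ceramic pot, 62 mm diameter, 45 mm high, wall 4 mm, open at the top (inner diameter 54 mm), about 180 g. Origin: centre of its underside, z up. May be absent. Stands on the counter at either side of the case.
- pot_blue_rim (a point): Centre of the blue pot's rim, 45 mm above its underside.
- lid_blue: Loose blue lid, about 70 g: plug 48 mm diameter by 6 mm below (fits inside the pot), then a flange 60 mm diameter by 5 mm (heights 6 to 11 mm), then a knob 18 mm diameter (heights 11 to 32 mm). Origin: centre of the underside of the plug, z up. Always present; stands on the counter on its plug.
- lid_blue_seat (a point): Centre of the underside of the blue lid's flange, 6 mm above its origin; lies on the rim when the lid is seated.
- pot_clay: Loose round straight-sided terracotta (brown-orange) ceramic pot, 62 mm diameter, 45 mm high, wall 4 mm, open at the top (inner diameter 54 mm), about 180 g. Origin: centre of its underside, z up. May be absent. Stands on the counter at either side of the case.
- pot_clay_rim (a point): Centre of the clay pot's rim, 45 mm above its underside.
- lid_clay: Loose terracotta (brown-orange) lid, about 70 g: plug 48 mm diameter by 6 mm below (fits inside the pot), then a flange 60 mm diameter by 5 mm (heights 6 to 11 mm), then a knob 18 mm diameter (heights 11 to 32 mm). Origin: centre of the underside of the plug, z up. Always present; stands on the counter on its plug.
- lid_clay_seat (a point): Centre of the underside of the clay lid's flange, 6 mm above its origin; lies on the rim when the lid is seated.
- salt: Loose bystander: glass salt jar, 40 mm diameter, 80 mm high; origin under its centre.
- pepper: Loose bystander: dark pepper jar, 40 mm diameter, 80 mm high; origin under its centre.
- honey: Loose bystander: amber honey jar, 50 mm diameter, 90 mm high; origin under its centre.

How it is judged:
By the outcome, as a careful person would: the job done as asked, in the order asked, and still so for the second after the job is handed in, with the robot touching nothing.
Of pot_white, pot_blue, pot_clay only 2 to 3 are there at a start; the rules pass over those that are not, and their reading is None.
At some moment in a run one of pot_white, pot_blue, pot_clay may be knocked a few centimetres aside while the robot is not near it.
It also fails if it takes over 210 s, if anything falls off the work surface, if the arm or the gripper's body presses on something with over 40 N, if the wrist force passes 120 N, or if a joint passes its speed limit or range.

ROBOT

A 6-joint arm with a two-finger parallel gripper is mounted at the origin on the work surface. World frame = base frame: x ahead of the robot, y to its left, z up, the work surface at z = 0. Lengths are in mm, angles in rad, forces in N, time in s.
With the tool pointing down it reaches from about 350 to 975 mm from the base axis. Payload 7.1 kg.
Tool frame: the origin (TCP) lies on the front face of the gripper's body, between the roots of the fingers; the fingertips stand 80 mm ahead of it and the grasp point (between the pads) lies 61 mm ahead of it (ctrl.tcp_to_grasp is the distance from the TCP to the grasp point, in mm); z points along the fingers, y is the direction in which the jaws open and shut (so a half turn about z gives the same grasp; the last joint's range is limited). The gripper opens to 88 mm and grips with 3 to 60 N. Pads are 20 mm wide; open, the fingers measure 115 mm over their backs; the gripper's body (75 mm by 178 mm) begins 61 mm behind the grasp point.
Start: joints at [1.236, 0.423, 1.63, -0, 1.089, -0.019], TCP at [194.079, 594.087, 302.675] pointing down, gripper open.
Joint ranges: [-3, 3], [-0.9, 2.11], [0.09, 2.58], [-1.31, 4.45], [0.11, 2.69], [-2.54, 2.54]. Speed limits (rad/s): [2.39, 2.39, 3.01, 3.14, 3.14, 3.14].

INTERFACE

Orientations are given as a rotation vector (axis times angle).
In Python, from workcell import telemetry, get_image, ctrl gives the robot as it stands.
- The arm moves only by the tool send_rows, never from a script. Its argument "rows" is a list of rows, each a list of 5 numbers: the shift along the tool's x, y, z in m, then the turn about the tool's z in rad, then the opening, from -1 (shut) to 1 (fully open). A call has 1 to 5 rows; each row shifts and turns the commanded pose from where the row before left it, along the tool's axes as they then stand; what a row does not reach is not made up. A row lasts 1/10 s, in which the tool goes at most 50 mm and 8.59 degrees, less where a joint would pass 70% of its speed; a pose out of reach is approached as far as the arm can. A call with a gripper value outside its range is refused whole. The fingers move at their own pace and stop on an object; the grip force is fixed at half the most. Time passes only in rows, so rows that do not move let the fingers close. It gives the time, the measured TCP pose, the force and the opening at its end, in the units of the state.
- telemetry.get_obs(): the state, without advancing time (a new reading comes with each control period).
- get_image(name): name is "side" or "top"; returns a dict with "color" (400x640x3 uint8, blue, green, red), "z_map" (400x640 float32, mm along the optical axis (not along the pixel's ray), 0 where there is no reading), "camera_matrix" (3x3 intrinsics, pixels), "k1" (the pictures are not rectified: a ray, as slopes to the right and down, at radius r is drawn at 1 + k1 r^2 times it, then the intrinsics apply), "rvec" (rotation vector, rad) and "tvec" (3), from world to camera coordinates, as OpenCV has them. Camera axes: x right, y down, z forward; pixel columns grow to the right and rows downward; lengths in mm; the calibration is good to about 2 mm. A picture is of the moment at which its call begins.
- ctrl.close_job(): hands the job in, once; it reports no verdict.
The state is a dict: "t": time; "qpos": joint angles; "qvel": joint speeds; "joint_torque": joint torques, N m; "ee_pos": TCP position; "orientation": TCP orientation; "ft_force": force on the tool from outside, world axes, zero at the start; "moment": the same for the moment, N m; "width": finger opening in mm.
Only numpy, scipy, OpenCV 4.12 (cv2) and the standard library are available. Lean on these libraries where they do the work, as an engineer would, in place of code of your own. Each camera call takes 0.05 s, during which the arm holds its last target.

## Working session

There is one attempt and no reset: what is moved stays moved. The work goes in short steps, Python scripts to look and compute and a tool call to move; the robot and the scene stay as the last step left them, time stands still between calls to the robot, and variables do not carry over. Pictures are saved under pics/ and viewed, and the job is handed in when it is done.

Besides the shell and the picture viewer there is one more tool, called after "Call:" as a command line: name --pt "numbers of a row" for each row, then --argument value for the rest. send_rows: Moves the arm, as the interface text tells. Its arguments: {"type":"object","properties":{"rows":{"type":"array"}},"required":["rows"]}

```bash
ls; mkdir -p pics
cat > h.py <<'E'
import numpy as np, cv2
from workcell import telemetry, get_image, ctrl
def load(n):
    d=get_image(n); return d
def save(d,fn): cv2.imwrite('pics/'+fn,d['color'])
def und(d,uv):
    K=np.array(d['camera_matrix'],float); uv=np.atleast_2d(np.array(uv,float))
    p=np.c_[(uv[:,0]-K[0,2])/K[0,0],(uv[:,1]-K[1,2])/K[1,1]]
    s=p.copy()
    for _ in range(20): s=p/(1+d['k1']*(s**2).sum(1,keepdims=True))
    return s
def ray(d,uv):
    s=und(d,uv); R=cv2.Rodrigues(np.array(d['rvec'],float))[0]; t=np.array(d['tvec'],float).ravel()
    return -R.T@t, np.c_[s,np.ones(len(s))]@R
def onz(d,uv,z):
    c,r=ray(d,uv); return c+r*((z-c[2])/r[:,2])[:,None]
def proj(d,P):
    R=cv2.Rodrigues(np.array(d['rvec'],float))[0]; t=np.array(d['tvec'],float).ravel()
    q=np.atleast_2d(P)@R.T+t; s=q[:,:2]/q[:,2:]; s=s*(1+d['k1']*(s**2).sum(1,keepdims=True))
    K=np.array(d['camera_matrix'],float); return np.c_[s[:,0]*K[0,0]+K[0,2],s[:,1]*K[1,1]+K[1,2]]
def cloud(d):
    "world xyz for every pixel from z_map"
    z=d['z_map']; h,w=z.shape; u,v=np.meshgrid(np.arange(w),np.arange(h))
    s=und(d,np.c_[u.ravel(),v.ravel()]); R=cv2.Rodrigues(np.array(d['rvec'],float))[0]; t=np.array(d['tvec'],float).ravel()
    P=np.c_[s,np.ones(len(s))]*z.reshape(-1,1)
    W=(P-t)@R; W[z.ravel()==0]=np.nan
    return W.reshape(h,w,3)
def st():
    o=telemetry.get_obs(); print({k:np.round(o[k],3) for k in ('t','ee_pos','orientation','qpos','ft_force','width')}); return o
E
python3 - <<'E'
from h import *
st()
for n in('side','top'):
    d=load(n); save(d,n+'0.png'); c,r=ray(d,[[320,200]]); print(n,c,r,d['camera_matrix'],d['k1'],(d['z_map']>0).mean())
E
```

```text
pics
{'t': np.float64(0.0), 'ee_pos': array([193.955, 593.699, 301.913]), 'orientation': array([-4.940e-01, -3.102e+00,  2.000e-03]), 'qpos': array([ 1.236,  0.424,  1.631,  0.   ,  1.089, -0.019]), 'ft_force': array([-0.604, -0.892,  1.245]), 'width': np.float64(88.076)}
side [ 140.65406399 -956.32891239 1081.21104757] [[ 0.27844144  0.67269269 -0.68570218]] [[490.39968594   0.         326.05305994]
 [  0.         490.39968594 195.60795627]
 [  0.           0.           1.        ]] -0.15194955259507906 0.99603125
top [ 451.52610389   -5.56690603 1280.79541862] [[ 0.08763755 -0.00934866 -0.99613281]] [[401.43620692   0.         317.42844182]
 [  0.         401.43620692 201.08254912]
 [  0.           0.           1.        ]] 0.004321744902808647 0.99590234375
```

View pics/top0.png

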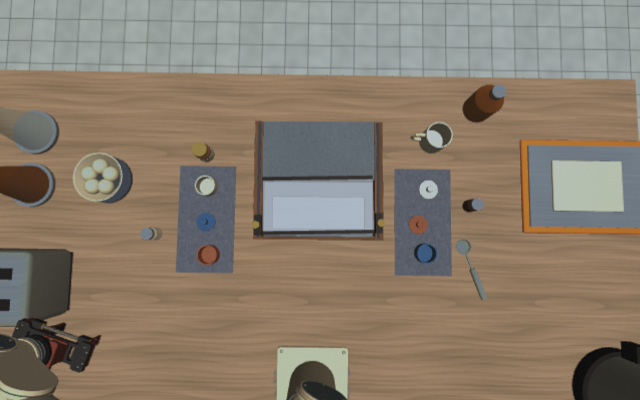

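View pics/side0.png

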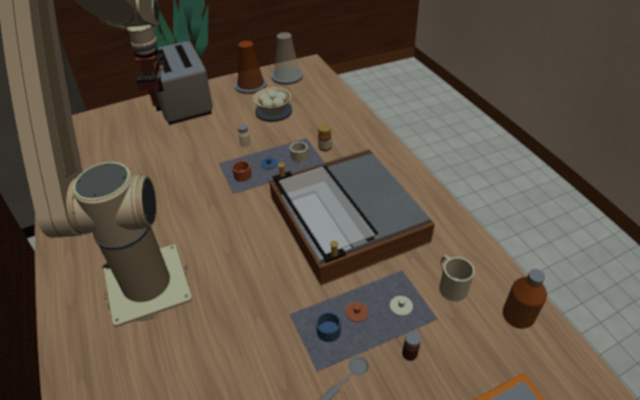

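Top view: case at about (319,180), with the posts at (257,225) and (381,223). On the left mat are the white pot (205,185), blue lid (206,222) and clay pot (208,254). On the right mat are the white lid (429,189), clay lid (418,225) and blue pot (424,253). Salt is at (149,234), honey (201,150), pepper (474,205). Now I'll measure them.

```bash
cat >> h.py <<'E'
def blob(d,mask,roi):
    x0,y0,x1,y1=roi; m=np.zeros(mask.shape,np.uint8); m[y0:y1,x0:x1]=mask[y0:y1,x0:x1]
    n,l,s,c=cv2.connectedComponentsWithStats(m)
    if n<2: return None
    i=1+np.argmax(s[1:,4]); cs,_=cv2.findContours((l==i).astype(np.uint8),cv2.RETR_EXTERNAL,cv2.CHAIN_APPROX_NONE)
    h=max(cs,key=len)[:,0,:].astype(float)
    return h,s[i]
def circ(P):
    A=np.c_[2*P[:,:2],np.ones(len(P))]; s=np.linalg.lstsq(A,(P[:,:2]**2).sum(1),rcond=None)[0]
    return s[0],s[1],np.sqrt(s[2]+s[0]**2+s[1]**2)
E
python3 - <<'E'
from h import *
dt=load('top'); W=cloud(dt)
np.set_printoptions(precision=1,suppress=True,linewidth=150)
# z-based: heights at items
for nm,(u,v) in dict(potw=(205,185),lidb=(206,222),potc=(208,254),lidw=(429,189),lidc=(418,225),potb=(424,253),salt=(149,234),honey=(201,150),pep=(474,205),lp=(257,225),rp=(381,223)).items():
    m=(W[...,2]>4 if 'lid' in nm else W[...,2]>25)
    x=W[v-14:v+15,u-14:u+15].reshape(-1,3); x=x[x[:,2]>4]
    if len(x)==0: print(nm,'none');continue
    zm=np.percentile(x[:,2],90); 
    t=x[x[:,2]>(zm-8)]
    print(nm,len(x),'zmax',x[:,2].max(),'p90',zm,'mid',(t[:,:2].max(0)+t[:,:2].min(0))/2,'ext',np.ptp(t[:,:2],axis=0))
print(W[350,150],W[200,205],W[150,319])
for n,sc in (('top',4),):
    d=dt['color']
    for nm,(x0,y0,x1,y1) in dict(L=(130,135,290,275),R=(350,150,500,280)).items():
        cv2.imwrite(f'pics/crop{nm}.png',cv2.resize(d[y0:y1,x0:x1],None,fx=4,fy=4,interpolation=cv2.INTER_CUBIC))
E
```

```text
potw 333 zmax 49.995143438438575 p90 44.30880552698427 mid [600.5 340.9] ext [59.9 61.4]
lidb 308 zmax 34.86821084184986 p90 21.187968182009936 mid [488.2 344.5] ext [56.4 47.4]
potc 326 zmax 49.82798260825316 p90 44.8968463625808 mid [386.7 327.3] ext [60.9 58.6]
lidw 318 zmax 35.048790277276396 p90 16.52300295128075 mid [ 601.7 -361.1] ext [54.6 58.2]
lidc 325 zmax 36.24311076717083 p90 16.916612815440363 mid [ 488.5 -328.3] ext [56.9 57.6]
potb 363 zmax 51.345491147534396 p90 45.1325833072228 mid [ 400.8 -345.3] ext [57.8 61. ]
salt 263 zmax 85.87423459981277 p90 80.48929469456839 mid [449.7 498.1] ext [32.8 34.2]
honey 333 zmax 96.13146822897656 p90 91.49895962829619 mid [705.4 349.2] ext [43.6 42.2]
pep 255 zmax 85.36264680367296 p90 81.43924410322484 mid [ 550.7 -489.3] ext [33.8 37.8]
lp 561 zmax 138.90483539489665 p90 95.5332960806978 mid [485.6 152.5] ext [71.7 51.4]
rp 502 zmax 140.5642274910632 p90 98.64881247124252 mid [ 495.9 -179. ] ext [71.1 44.8]
[ 90.4 502.4  -0.7] [558.7 349.8   1.4] [710.7 -11.7  74.2]
```

View pics/cropL.png

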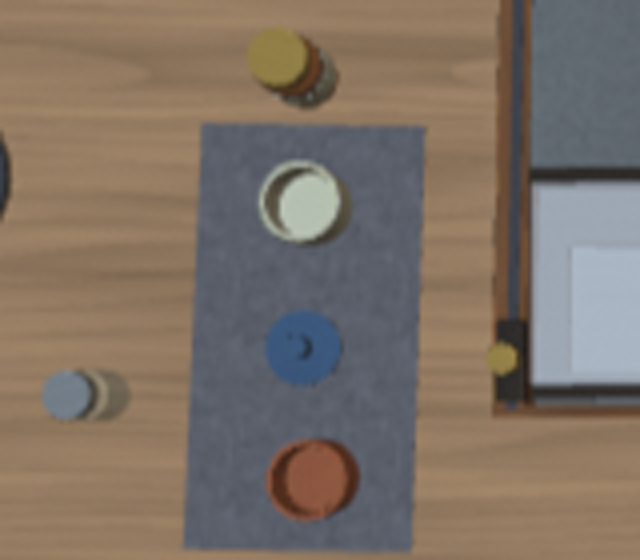

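View pics/cropR.png

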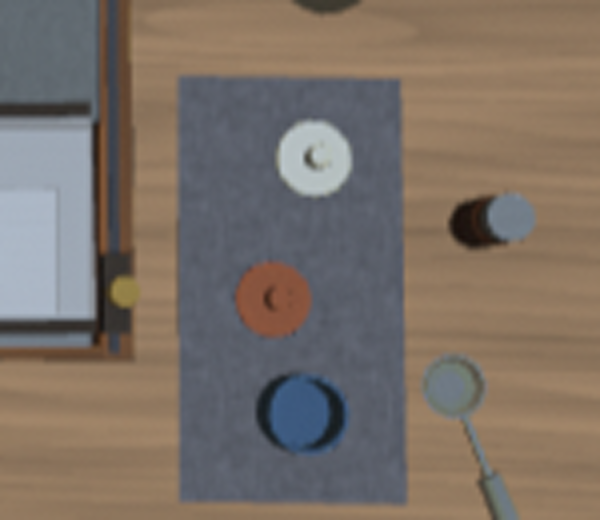

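```bash
cat > meas.py <<'E'
from h import *
np.set_printoptions(precision=1,suppress=True,linewidth=150)
def topmask(d,W,zlo,zhi): return ((W[...,2]>zlo)&(W[...,2]<zhi)).astype(np.uint8)
def top(d,W,uv,r,zlo,zhi,ztop):
    u,v=int(uv[0]),int(uv[1]); b=blob(d,topmask(d,W,zlo,zhi),(u-r,v-r,u+r+1,v+r+1))
    if b is None: return None
    return np.array(circ(onz(d,b[0],ztop)))
if __name__=='__main__':
    d=load('top'); W=cloud(d); c=d['color']; hsv=cv2.cvtColor(c,cv2.COLOR_BGR2HSV)
    for nm,uv,z in (('potw',(205,185),45),('potc',(208,254),45),('potb',(424,253),45),('lidb',(206,222),11),('lidw',(429,189),11),('lidc',(418,225),11)):
        print(nm,'depth',top(d,W,uv,16,z*.75 if z>20 else 6,200,z))
        # saturation/colour vs mat
        u,v=uv; roi=(u-16,v-16,u+17,v+17)
        lab=cv2.cvtColor(c,cv2.COLOR_BGR2LAB).astype(int)
        if nm[-1]=='w': m=(hsv[...,2]>150)
        elif nm[-1]=='c': m=(lab[...,1]>142)
        else: m=(hsv[...,1]>110)
        b=blob(d,m.astype(np.uint8),roi)
        if b: print('   colour',np.array(circ(onz(d,b[0],z))),b[1])
    ym=((hsv[...,0]>15)&(hsv[...,0]<35)&(hsv[...,1]>110)&(hsv[...,2]>90)).astype(np.uint8)
    for nm,(u,v) in (('lp',(257,225)),('rp',(381,223))):
        b=blob(d,ym,(u-9,v-9,u+10,v+10)); print(nm,circ(onz(d,b[0],135)),b[1])
    # grey box edges / case corners
    for nm,u,v in (('x',0,0),):
        pass
    ds=load('side'); Ws=cloud(ds); hs=cv2.cvtColor(ds['color'],cv2.COLOR_BGR2HSV)
    ms=((hs[...,0]>15)&(hs[...,0]<35)&(hs[...,1]>110)&(hs[...,2]>90)).astype(np.uint8)
    for nm,(u,v) in (('lp',(282,170)),('rp',(335,247))):
        b=blob(ds,ms,(u-12,v-14,u+12,v+14)); x,y,w,h=b[1][:4]; print('side',nm,b[1],onz(ds,[[x+w/2-.5,y+w/4]],135))
    cv2.imwrite('pics/cs.png',cv2.resize(ds['color'][140:290,250:450],None,fx=4,fy=4,interpolation=cv2.INTER_CUBIC))
    cv2.imwrite('pics/ct.png',cv2.resize(c[110:250,240:400],None,fx=5,fy=5,interpolation=cv2.INTER_CUBIC))
E
python3 meas.py
```

```text
potw depth [600.5 339.8  30.2]
   colour [599.6 340.5  26.2] [195 177  20  18 211]
potc depth [387.  326.7  29.8]
   colour [388.6 325.5  29.5] [197 245  22  20 298]
potb depth [ 400.9 -344.7   30. ]
   colour [ 402.4 -343.8   27. ] [417 244  20  19 256]
lidb depth [489.1 343.8  28. ]
   colour [489.9 343.7  26.9] [197 213  18  18 251]
lidw depth [ 601.7 -360.8   28.3]
   colour [ 603.  -361.9   28.1] [420 180  18  19 256]
lidc depth [ 489.  -327.8   28.4]
   colour [ 490.2 -327.3   27. ] [409 216  18  18 247]
lp (np.float64(473.3774183922133), np.float64(168.87091079661366), np.float64(12.904601196228604)) [252 221   7  14  54]
rp (np.float64(490.4587615319524), np.float64(-190.9428654466547), np.float64(9.88987979549758)) [378 219   7   8  48]
side lp [278 163   6   5  22] [[480.2 169.3 135. ]]
side rp [331 242   6   5  26] [[ 489.8 -192.1  135. ]]
```

```bash
sleep 0
```

```text
(no output)
```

View pics/ct.png

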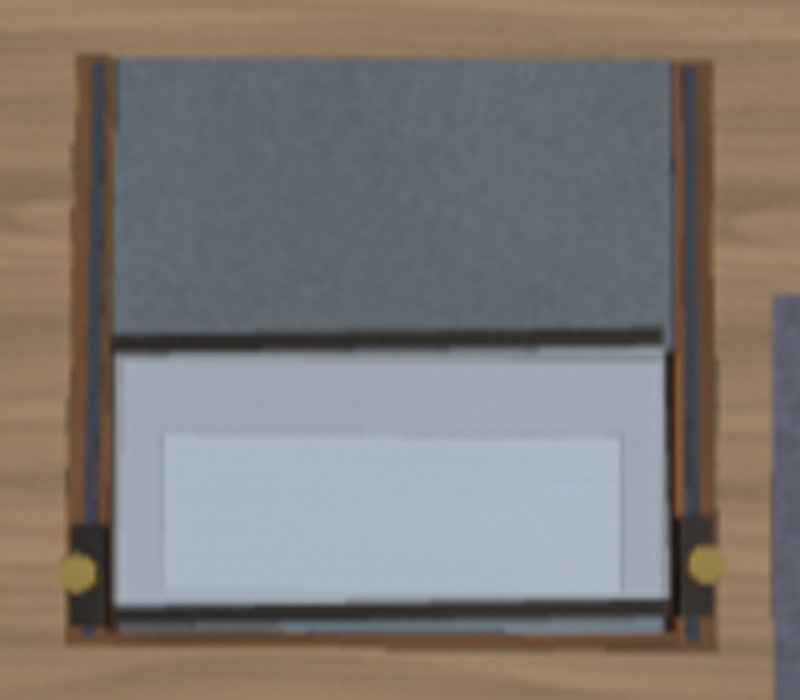

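View pics/cs.png

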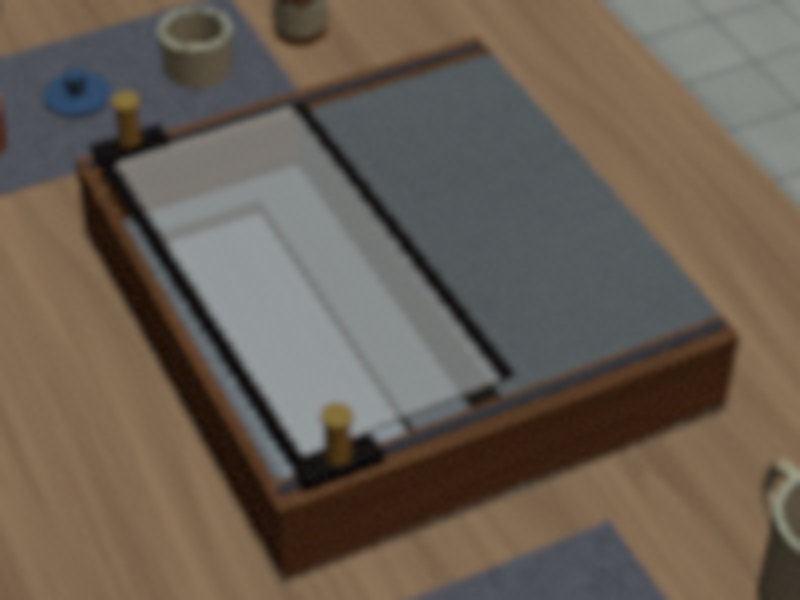

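Run:
```python
from h import *
np.set_printoptions(precision=1,suppress=True,linewidth=150)
d=load('top')
f=lambda c:(np.array(c)+.5)/5-.5+np.array([240,110])
C=onz(d,f([[78,57],[713,62],[67,643],[715,650]]),80); print('corners',C)
print(C[0]-C[2],C[1]-C[3],C[0]-C[1],C[2]-C[3],C.mean(0))
print('knobs',onz(d,f([[77,573],[706,564]]),135))
print('blocks',onz(d,f([[72,524],[106,524],[104,628],[72,628],[680,515],[713,515],[680,615],[713,615]]),93))
print('floor',onz(d,f([[163,434],[622,436],[163,591],[622,591]]),8))
print('boxtop',onz(d,f([[118,58],[671,61]]),78),'bars',onz(d,f([[115,607],[669,601],[115,344],[662,335]]),89))
s=load('side'); g=lambda c:(np.array(c)+.5)/4-.5+np.array([250,140])
print('side knobs',onz(s,g([[126,101],[337,411]]),135),'corners',onz(s,g([[80,165],[283,500],[735,338],[478,42]]),80))
```

```text
corners [[ 796.2  184.2   80. ]
 [ 799.1 -203.5   80. ]
 [ 440.1  181.    80. ]
 [ 441.5 -204.9   80. ]]
[356.1   3.2   0. ] [357.6   1.4   0. ] [ -2.9 387.7   0. ] [ -1.3 385.9   0. ] [619.2 -10.8  80. ]
knobs [[ 480.4  167.9  135. ]
 [ 490.7 -190.7  135. ]]
blocks [[ 510.4  178.    93. ]
 [ 510.7  157.9   93. ]
 [ 449.4  157.4   93. ]
 [ 449.1  176.3   93. ]
 [ 520.9 -182.    93. ]
 [ 521.2 -201.6   93. ]
 [ 461.8 -182.1   93. ]
 [ 462.1 -201.6   93. ]]
floor [[ 572.8  134.8    8. ]
 [ 575.8 -157.6    8. ]
 [ 473.1  132.4    8. ]
 [ 477.2 -158.     8. ]]
boxtop [[ 796.6  160.    78. ]
 [ 799.9 -178.2   78. ]] bars [[ 461.8  151.8   89. ]
 [ 470.1 -176.2   89. ]
 [ 618.7  155.9   89. ]
 [ 629.  -171.6   89. ]]
side knobs [[ 481.3  166.8  135. ]
 [ 492.4 -189.1  135. ]] corners [[ 440.7  173.7   80. ]
 [ 447.8 -199.8   80. ]
 [ 796.1 -204.5   80. ]
 [ 793.8  176.5   80. ]]
```

Call:
send_rows --pt "0 0 0 -0.1 -1" --pt "0 0 0 -0.1 -1" --pt "0 0 0 -0.116 -1" --pt "0 0 0 0 -1"

```text
t: 0.75
ee_pos: [194.1, 594.0, 302.6]
orientation: [0.002, -3.142, 0.0]
ft_force: [0.4, 0.3, -1.1]
width: 59.5
```

Call:
send_rows --pt "-0.02 -0.035 0 0 -1" --pt "-0.02 -0.035 0 0 -1" --pt "-0.02 -0.035 0 0 -1" --pt "-0.02 -0.035 0 0 -1" --pt "-0.02 -0.035 0 0 -1"

```text
t: 1.25
ee_pos: [294.6, 417.7, 302.8]
orientation: [0.005, 3.141, 0.0]
ft_force: [-0.1, 0.8, -0.3]
width: 19.0
```

Call:
send_rows --pt "-0.02 -0.035 0 0 -1" --pt "-0.02 -0.035 0 0 -1" --pt "-0.02 -0.035 0 0 -1" --pt "-0.02 -0.035 0 0 -1" --pt "-0.02 -0.035 0 0 -1"

```text
t: 1.75
ee_pos: [394.8, 242.7, 302.9]
orientation: [0.005, 3.141, 0.001]
ft_force: [1.2, -0.4, -0.1]
width: 0.3
```

Call:
send_rows --pt "-0.015 -0.025 0.01 0 -1" --pt "-0.015 -0.025 0.01 0 -1" --pt "-0.015 -0.025 0.02 0 -1" --pt "0 0 0.04 0 -1" --pt "0 0 0.04 0 -1"

```text
t: 2.25
ee_pos: [440.4, 168.5, 182.4]
orientation: [0.008, 3.139, 0.002]
ft_force: [-0.6, -0.2, -0.3]
width: 0.3
```

Run:
```python
from h import *
st(); d=load('side'); cv2.imwrite('pics/s1.png',cv2.resize(d['color'][80:280,180:440],None,fx=3,fy=3,interpolation=cv2.INTER_CUBIC))
```

```text
{'t': np.float64(2.25), 'ee_pos': array([440.352, 168.481, 182.358]), 'orientation': array([8.000e-03, 3.139e+00, 2.000e-03]), 'qpos': array([ 0.34 ,  0.395,  2.045,  0.   ,  0.699, -1.225]), 'ft_force': array([-0.593, -0.154, -0.317]), 'width': np.float64(0.259)}
```

View pics/s1.png

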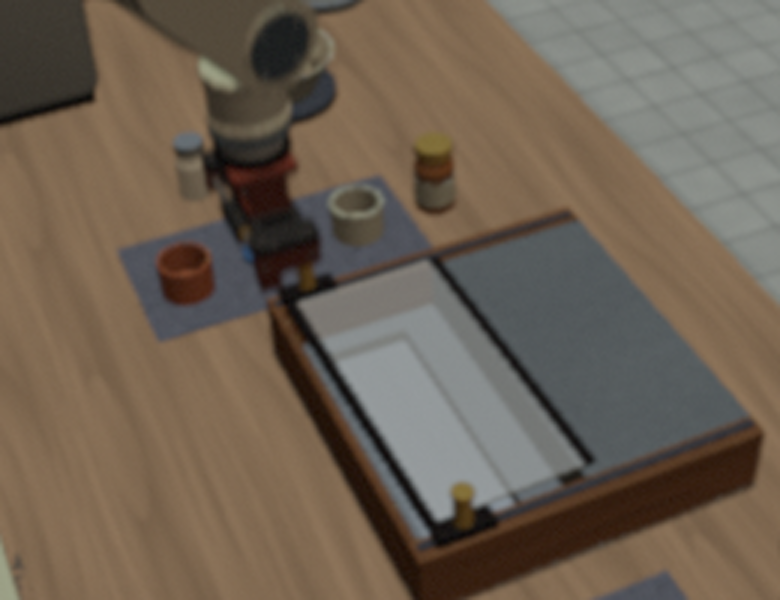

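Fingers are behind the left post at crop (305,275). Advancing to contact.

Call:
send_rows --pt "-0.006 0 0 0 -1" --pt "-0.006 0 0 0 -1" --pt "-0.006 0 0 0 -1" --pt "-0.006 0 0 0 -1" --pt "-0.004 0 0 0 -1"

```text
t: 2.8
ee_pos: [467.0, 169.4, 184.1]
orientation: [-0.0, -3.141, -0.0]
ft_force: [-7.5, 0.5, 5.0]
width: 0.4
```

Call:
send_rows --pt "-0.005 0 0 0 -1" --pt "-0.005 0 0 0 -1" --pt "-0.005 0 0 0 -1" --pt "-0.002 0 0 0 -1"

```text
t: 3.2
ee_pos: [483.8, 169.4, 184.0]
orientation: [-0.0, -3.14, -0.0]
ft_force: [-7.7, 1.8, 6.1]
width: 0.7
```

```bash
cat > posts.py <<'E'
from h import *
import sys
np.set_printoptions(precision=1,suppress=True,linewidth=150)
# knob finding by brass colour at z=135 in both cameras
def posts():
    for n in ('top','side'):
        d=load(n); h=cv2.cvtColor(d['color'],cv2.COLOR_BGR2HSV)
        m=((h[...,0]>15)&(h[...,0]<35)&(h[...,1]>110)&(h[...,2]>90)).astype(np.uint8)
        k,l,s,c=cv2.connectedComponentsWithStats(m)
        for i in range(1,k):
            if s[i,4]<8: continue
            x,y,w,hh=s[i,:4]
            v=c[i,1] if n=='top' else y+w/4
            P=onz(d,[[x+w/2-.5,v]],135)[0]
            for nm,yy in (('L',168),('R',-191)):
                if abs(P[1]-yy)<18 and 460<P[0]<680: print(n,nm,P[:2],'travel',P[0]-(479 if nm=='L' else 481),s[i])
    return d
if __name__=='__main__':
    posts(); st()
E
python3 posts.py
```

```text
top R [ 679.8 -194. ] travel 198.8174139731134 [382 153   1   9   9]
top R [ 490.4 -191.2] travel 9.431258879400502 [378 219   7   8  48]
side R [ 489.8 -192.1] travel 8.839182911481998 [331 242   6   5  25]
{'t': np.float64(3.3), 'ee_pos': array([483.9, 169.4, 184.1]), 'orientation': array([-0. , -3.1, -0. ]), 'qpos': array([ 0.3,  0.4,  2. ,  0. ,  0.7, -1.3]), 'ft_force': array([-4.9,  1. ,  3.5]), 'width': np.float64(0.716)}
```

Call:
send_rows --pt "0.02 0 0 0 -1" --pt "0.01 -0.04 0 0 -1" --pt "0 -0.05 0 0 -1" --pt "0 -0.05 0 0 -1" --pt "0 -0.05 0 0 -1"

```text
t: 3.8
ee_pos: [455.3, -22.5, 184.4]
orientation: [-0.002, 3.138, -0.001]
ft_force: [1.1, 0.5, 0.0]
width: 0.4
```

```bash
python3 posts.py
```

```text
top L [504.3 168.5] travel 25.285373336034922 [252 212   7   8  47]
top R [ 490.4 -191.2] travel 9.431258879400502 [378 219   7   8  48]
side R [ 489.8 -192.1] travel 8.839182911481998 [331 242   6   5  25]
{'t': np.float64(3.9), 'ee_pos': array([455.4, -25.6, 184.3]), 'orientation': array([ 0. ,  3.1, -0. ]), 'qpos': array([-0.1,  0.4,  2.1, -0. ,  0.7, -1.6]), 'ft_force': array([0.3, 1.1, 0.1]), 'width': np.float64(0.288)}
```

Call:
send_rows --pt "0 -0.05 0 0 -1" --pt "0 -0.05 0 0 -1" --pt "0 -0.05 0 0 -1" --pt "0 -0.016 0 0 -1" --pt "-0.005 0 0 0 -1"

```text
t: 4.4
ee_pos: [460.2, -188.8, 183.9]
orientation: [0.005, 3.139, -0.002]
ft_force: [-0.3, 0.1, -0.7]
width: 0.4
```

Call:
send_rows --pt "-0.007 0 0 0 -1" --pt "-0.007 0 0 0 -1" --pt "-0.007 0 0 0 -1" --pt "-0.007 0 0 0 -1" --pt "-0.007 0 0 0 -1"

```text
t: 4.9
ee_pos: [494.2, -185.3, 182.8]
orientation: [0.004, -3.139, -0.001]
ft_force: [-6.1, -2.2, 5.2]
width: 0.5
```

Call:
send_rows --pt "-0.005 -0.002 0 0 -1" --pt "-0.005 -0.002 0 0 -1" --pt "-0.003 -0.001 0 0 -1"

```text
t: 5.2
ee_pos: [506.5, -189.3, 182.1]
orientation: [0.004, -3.137, -0.004]
ft_force: [-5.6, 3.4, 1.2]
width: 0.3
```

Call:
send_rows --pt "0.02 0 0 0 -1" --pt "0.01 0.04 0 0 -1" --pt "0 0.05 0 0 -1" --pt "0 0.05 0 0 -1" --pt "0 0.05 0 0 -1"

```text
t: 5.7
ee_pos: [477.4, 1.2, 183.0]
orientation: [-0.002, 3.141, 0.0]
ft_force: [0.1, 0.4, 0.0]
width: 0.3
```

```bash
python3 posts.py
```

```text
top R [ 527.  -191.2] travel 45.953434011362106 [378 206   7   8  47]
top L [504.3 168.5] travel 25.285373336034922 [252 212   7   8  47]
side R [ 527.6 -191. ] travel 46.635234927930355 [344 237   6   6  28]
{'t': np.float64(5.8), 'ee_pos': array([477.2,   4.3, 182.9]), 'orientation': array([-0. ,  3.1,  0. ]), 'qpos': array([-0. ,  0.4,  2. ,  0. ,  0.7, -1.6]), 'ft_force': array([-1.2, -0.7, -0.6]), 'width': np.float64(0.638)}
```

Call:
send_rows --pt "0 0.05 0 0 -1" --pt "0 0.05 0 0 -1" --pt "0 0.05 0 0 -1" --pt "0 0.014 0 0 -1" --pt "-0.005 0 0 0 -1"

```text
t: 6.3
ee_pos: [481.9, 164.3, 182.7]
orientation: [-0.008, 3.142, 0.0]
ft_force: [0.2, -0.3, -0.7]
width: 0.2
```

Call:
send_rows --pt "-0.007 0 0 0 -1" --pt "-0.007 0 0 0 -1" --pt "-0.007 0 0 0 -1" --pt "-0.007 0 0 0 -1" --pt "-0.007 0 0 0 -1"

```text
t: 6.8
ee_pos: [515.8, 160.7, 182.1]
orientation: [-0.003, -3.136, -0.0]
ft_force: [-8.1, 6.7, 2.9]
width: 0.4
```

Call:
send_rows --pt "-0.004 0.003 0 0 -1" --pt "-0.004 0.003 0 0 -1" --pt "-0.003 0.001 0 0 -1" --pt "0 0 0 0 -1"

```text
t: 7.2
ee_pos: [526.5, 166.0, 181.5]
orientation: [-0.003, -3.135, 0.004]
ft_force: [-6.0, -4.6, -1.4]
width: 0.1
```

Call:
send_rows --pt "0.02 0 0 0 -1" --pt "0.01 -0.04 0 0 -1" --pt "0 -0.05 0 0 -1" --pt "0 -0.05 0 0 -1" --pt "0 -0.05 0 0 -1"

```text
t: 7.7
ee_pos: [497.9, -24.4, 182.8]
orientation: [0.001, 3.141, -0.0]
ft_force: [0.7, 0.5, -0.5]
width: 0.6
```

```bash
python3 posts.py
```

```text
top L [546.3 168.2] travel 67.27511372933236 [252 198   8   8  47]
top R [ 526.8 -191.2] travel 45.7837389063925 [378 206   7   8  46]
side R [ 527.6 -191. ] travel 46.635234927930355 [344 237   6   6  28]
{'t': np.float64(7.8), 'ee_pos': array([498. , -27.6, 182.8]), 'orientation': array([ 0. ,  3.1, -0. ]), 'qpos': array([-0.1,  0.4,  2. , -0. ,  0.7, -1.6]), 'ft_force': array([-0.2,  0.5, -0.1]), 'width': np.float64(0.601)}
```

Call:
send_rows --pt "0 -0.05 0 0 -1" --pt "0 -0.05 0 0 -1" --pt "0 -0.05 0 0 -1" --pt "0 -0.015 0 0 -1" --pt "0 0 0 0 -1"

```text
t: 8.3
ee_pos: [497.8, -188.6, 182.6]
orientation: [0.007, 3.141, -0.0]
ft_force: [-0.1, 0.1, 0.5]
width: 0.6
```

Call:
send_rows --pt "-0.007 0 0 0 -1" --pt "-0.007 0 0 0 -1" --pt "-0.007 0 0 0 -1" --pt "-0.007 0 0 0 -1"

```text
t: 8.7
ee_pos: [525.9, -184.5, 182.4]
orientation: [0.004, -3.139, 0.0]
ft_force: [-5.1, -4.5, 1.1]
width: 0.5
```

Call:
send_rows --pt "-0.005 -0.003 0 0 -1" --pt "-0.006 -0.003 0 0 -1" --pt "-0.006 -0.001 0 0 -1" --pt "-0.005 0 0 0 -1" --pt "-0.002 0 0 0 -1"

```text
t: 9.2
ee_pos: [549.5, -190.1, 181.7]
orientation: [0.004, -3.137, -0.003]
ft_force: [-5.6, 2.8, 0.3]
width: 0.4
```

Call:
send_rows --pt "0.02 0 0 0 -1" --pt "0.01 0.04 0 0 -1" --pt "0 0.05 0 0 -1" --pt "0 0.05 0 0 -1" --pt "0 0.05 0 0 -1"

```text
t: 9.7
ee_pos: [520.2, 0.5, 182.9]
orientation: [-0.003, 3.141, 0.0]
ft_force: [1.0, 0.6, -0.2]
width: 0.5
```

```bash
python3 posts.py
```

```text
top R [ 678.4 -194. ] travel 197.352087554915 [382 154   1   8   8]
top R [ 569.3 -189.7] travel 88.26618930568736 [377 192   8   7  44]
top L [546.3 168.2] travel 67.27511372933236 [252 198   8   8  47]
side R [ 570.1 -190.8] travel 89.09935915979918 [359 232   5   5  24]
{'t': np.float64(9.8), 'ee_pos': array([520.1,   3.7, 182.8]), 'orientation': array([-0. ,  3.1,  0. ]), 'qpos': array([-0. ,  0.5,  1.9,  0. ,  0.8, -1.6]), 'ft_force': array([ 0.4,  0.2, -0.4]), 'width': np.float64(0.514)}
```

Call:
send_rows --pt "0 0.05 0 0 -1" --pt "0 0.05 0 0 -1" --pt "0 0.05 0 0 -1" --pt "0 0.018 0 0 -1" --pt "0 0 0 0 -1"

```text
t: 10.3
ee_pos: [520.0, 168.7, 182.8]
orientation: [-0.009, 3.141, 0.001]
ft_force: [0.1, 0.2, 0.6]
width: 0.6
```

Call:
send_rows --pt "-0.007 0 0 0 -1" --pt "-0.007 0 0 0 -1" --pt "-0.007 0 0 0 -1" --pt "-0.007 0 0 0 -1"

```text
t: 10.7
ee_pos: [547.0, 164.4, 182.2]
orientation: [-0.003, -3.137, -0.001]
ft_force: [-7.6, 5.6, 2.7]
width: 0.7
```

Call:
send_rows --pt "-0.005 0.002 0 0 -1" --pt "-0.006 0.002 0 0 -1" --pt "-0.005 0 0 0 -1" --pt "-0.004 0 0 0 -1" --pt "-0.002 0 0 0 -1"

```text
t: 11.2
ee_pos: [568.8, 166.7, 181.8]
orientation: [-0.003, -3.136, 0.003]
ft_force: [-7.4, -2.2, 2.8]
width: 0.3
```

Call:
send_rows --pt "0.02 0 0 0 -1" --pt "0.01 -0.04 0 0 -1" --pt "0 -0.05 0 0 -1" --pt "0 -0.05 0 0 -1" --pt "0 -0.05 0 0 -1"

```text
t: 11.7
ee_pos: [540.2, -24.0, 182.9]
orientation: [0.001, 3.141, -0.0]
ft_force: [1.3, 0.1, -0.6]
width: 0.7
```

```bash
python3 posts.py
```

```text
top R [ 679.8 -194. ] travel 198.8174139731134 [382 152   1  11  11]
top L [588.7 169.4] travel 109.65706456169664 [252 183   8   8  48]
top R [ 569.5 -189.7] travel 88.52257113791143 [377 191   8   8  45]
side R [ 570.9 -192.2] travel 89.86903052607659 [359 232   6   5  25]
{'t': np.float64(11.8), 'ee_pos': array([540.3, -27.2, 182.9]), 'orientation': array([ 0. ,  3.1, -0. ]), 'qpos': array([-0.1,  0.5,  1.9, -0. ,  0.8, -1.6]), 'ft_force': array([-0.1,  1.4,  0.2]), 'width': np.float64(0.285)}
```

Call:
send_rows --pt "0 -0.05 0 0 -1" --pt "0 -0.05 0 0 -1" --pt "0 -0.05 0 0 -1" --pt "0 -0.018 0 0 -1" --pt "0 0 0 0 -1"

```text
t: 12.3
ee_pos: [540.2, -191.6, 182.7]
orientation: [0.007, 3.141, -0.001]
ft_force: [-0.3, 0.2, 1.3]
width: 0.6
```

Call:
send_rows --pt "-0.007 0 0 0 -1" --pt "-0.007 0 0 0 -1" --pt "-0.007 -0.001 0 0 -1" --pt "-0.007 -0.001 0 0 -1"

```text
t: 12.7
ee_pos: [567.7, -188.4, 182.3]
orientation: [0.004, -3.138, -0.003]
ft_force: [-5.8, 4.4, 2.6]
width: 0.5
```

Call:
send_rows --pt "-0.006 -0.001 0 0 -1" --pt "-0.006 -0.001 0 0 -1" --pt "-0.005 0 0 0 -1" --pt "-0.004 0 0 0 -1" --pt "-0.002 0 0 0 -1"

```text
t: 13.2
ee_pos: [590.7, -189.9, 181.9]
orientation: [0.004, -3.137, -0.003]
ft_force: [-5.0, 2.6, 1.0]
width: 0.4
```

Call:
send_rows --pt "0.02 0 0 0 -1" --pt "0.01 0.04 0 0 -1" --pt "0 0.05 0 0 -1" --pt "0 0.05 0 0 -1" --pt "0 0.05 0 0 -1"

```text
t: 13.7
ee_pos: [561.2, 0.7, 182.9]
orientation: [-0.003, 3.141, 0.0]
ft_force: [1.0, -0.2, -0.1]
width: 0.5
```

```bash
python3 posts.py
```

```text
top R [ 676.9 -194. ] travel 195.8870696494339 [382 154   1   9   9]
top R [ 610.7 -189.7] travel 129.66821496658133 [377 177   8   8  45]
top L [590.4 169.4] travel 111.4179626997435 [252 178   8  13  53]
side R [ 610.2 -191.2] travel 129.1896328696506 [372 227   6   5  25]
{'t': np.float64(13.8), 'ee_pos': array([561.1,   4. , 182.8]), 'orientation': array([ 0. , -3.1, -0. ]), 'qpos': array([-0. ,  0.5,  1.8,  0. ,  0.8, -1.6]), 'ft_force': array([-0.3, -0.5, -1.1]), 'width': np.float64(0.361)}
```

Call:
send_rows --pt "0 0.05 0 0 -1" --pt "0 0.05 0 0 -1" --pt "0 0.05 0 0 -1" --pt "0 0.019 0 0 -1" --pt "0 0 0 0 -1"

```text
t: 14.3
ee_pos: [561.1, 169.8, 182.8]
orientation: [-0.009, 3.141, 0.001]
ft_force: [-0.5, -0.3, 0.7]
width: 0.4
```

Call:
send_rows --pt "-0.007 0 0 0 -1" --pt "-0.007 0.001 0 0 -1" --pt "-0.007 0.001 0 0 -1" --pt "-0.007 0.001 0 0 -1"

```text
t: 14.7
ee_pos: [588.2, 167.1, 182.3]
orientation: [-0.002, -3.137, 0.003]
ft_force: [-7.4, -5.1, 4.2]
width: 0.5
```

Call:
send_rows --pt "-0.006 0.001 0 0 -1" --pt "-0.006 0 0 0 -1" --pt "-0.005 0 0 0 -1" --pt "0 0 0 0 -1"

```text
t: 15.1
ee_pos: [605.9, 167.7, 182.2]
orientation: [-0.003, -3.138, 0.002]
ft_force: [-4.1, -2.5, 2.2]
width: 0.7
```

Call:
send_rows --pt "-0.003 0 0 0 -1" --pt "-0.002 0 0 0 -1" --pt "-0.002 0 0 0 -1"

```text
t: 15.4
ee_pos: [609.2, 167.8, 182.1]
orientation: [-0.003, -3.129, 0.004]
ft_force: [-23.9, -1.8, 18.8]
width: 0.2
```

Call:
send_rows --pt "0.01 0 0 0 -1" --pt "0.02 -0.04 0 0 -1" --pt "0.004 -0.05 0 0 -1" --pt "0 -0.05 0 0 -1" --pt "0 -0.05 0 0 -1"

```text
t: 15.9
ee_pos: [579.2, -22.7, 182.9]
orientation: [0.001, 3.141, -0.0]
ft_force: [1.2, -0.2, -0.5]
width: 0.4
```

```bash
python3 posts.py
```

```text
top R [ 675.4 -194. ] travel 194.42236021810436 [382 154   1  10  10]
top L [628.2 169. ] travel 149.1755835061815 [253 169   7   8  47]
top R [ 610.8 -189.7] travel 129.83783724427246 [377 177   8   8  46]
side R [ 610.2 -191.2] travel 129.1896328696506 [372 227   6   5  25]
{'t': np.float64(16.0), 'ee_pos': array([579.4, -26.1, 182.9]), 'orientation': array([ 0. ,  3.1, -0. ]), 'qpos': array([-0.1,  0.5,  1.8, -0. ,  0.8, -1.6]), 'ft_force': array([-0.1,  0.4, -0.6]), 'width': np.float64(0.635)}
```

Call:
send_rows --pt "0 -0.05 0 0 -1" --pt "0 -0.05 0 0 -1" --pt "0 -0.05 0 0 -1" --pt "0 -0.019 0 0 -1" --pt "0 0 0 0 -1"

```text
t: 16.5
ee_pos: [579.3, -191.6, 182.7]
orientation: [0.007, 3.141, -0.001]
ft_force: [0.5, -0.2, -0.7]
width: 0.5
```

Call:
send_rows --pt "-0.006 0 0 0 -1" --pt "-0.007 0 0 0 -1" --pt "-0.007 -0.001 0 0 -1" --pt "-0.006 -0.001 0 0 -1"

```text
t: 16.9
ee_pos: [605.0, -188.3, 182.3]
orientation: [0.003, -3.138, -0.003]
ft_force: [-6.5, 3.5, 2.7]
width: 0.4
```

Call:
send_rows --pt "-0.003 0 0 0 -1" --pt "-0.002 0 0 0 -1"

```text
t: 17.1
ee_pos: [610.0, -188.3, 182.2]
orientation: [0.004, -3.138, -0.003]
ft_force: [-4.5, 3.2, 3.0]
width: 0.4
```

Call:
send_rows --pt "-0.002 0 0 0 -1" --pt "-0.001 0 0 0 -1" --pt "0 0 0 0 -1"

```text
t: 17.4
ee_pos: [611.5, -188.3, 182.2]
orientation: [0.004, -3.135, -0.003]
ft_force: [-11.5, 1.9, 6.7]
width: 0.3
```

Call:
send_rows --pt "-0.001 0 0 0 -1" --pt "0 0 0 0 -1"

```text
t: 17.6
ee_pos: [611.7, -188.3, 182.2]
orientation: [0.004, -3.133, -0.003]
ft_force: [-13.5, 1.7, 8.5]
width: 0.3
```

Call:
send_rows --pt "0.01 0 0 0 -1" --pt "0.02 0 0 0 -1" --pt "0.01 0 -0.04 0 -1" --pt "0 0 -0.04 0 0" --pt "0 0 -0.04 0 0.8"

```text
t: 18.1
ee_pos: [574.5, -189.4, 304.0]
orientation: [-0.003, 3.141, 0.0]
ft_force: [0.7, -1.1, 0.8]
width: 12.8
```

```bash
python3 posts.py; sed -i 's/^$//' meas.py
python3 - <<'E'
from h import *
d=load('top'); save(d,'t2.png')
E
```

```text
top L [628.4 169. ] travel 149.40748704423117 [253 169   7   8  48]
side L [629.3 171.6] travel 150.27015494034322 [321 149   8  10  42]
side R [ 632.3 -189.6] travel 151.2500228017591 [379 224   6   6  24]
{'t': np.float64(18.2), 'ee_pos': array([ 577.4, -190.4,  308.9]), 'orientation': array([-0. ,  3.1, -0. ]), 'qpos': array([-0.3,  0.4,  1.7,  0. ,  1.1, -1.9]), 'ft_force': array([ 0.7, -0.2, -0.2]), 'width': np.float64(21.49)}
```

View pics/t2.png

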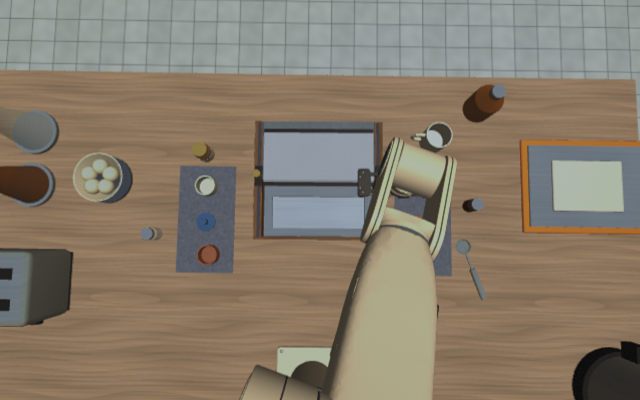

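Both ends measure about 150 mm of travel; the cover is fully open. Next I'll build a both-camera finder for the pots and lids.

```bash
cat > find.py <<'E'
from h import *
from scipy.optimize import least_squares
np.set_printoptions(precision=1,suppress=True,linewidth=150)
def cmask(c,col):
    hsv=cv2.cvtColor(c,cv2.COLOR_BGR2HSV); lab=cv2.cvtColor(c,cv2.COLOR_BGR2LAB).astype(int)
    if col=='c': return (lab[...,1]>140)&(hsv[...,1]>90)
    if col=='b': return (hsv[...,0]>100)&(hsv[...,0]<122)&(hsv[...,1]>90)
    return (hsv[...,1]<75)&(hsv[...,2]>110)
def find(d,W,col,xy,R,zlo,zhi,rad=60):
    m=cmask(d['color'],col)&(W[...,2]>zlo)&(W[...,2]<zhi)&(np.hypot(W[...,0]-xy[0],W[...,1]-xy[1])<rad)
    p=W[m]
    if len(p)<15: return None
    mid=(np.percentile(p[:,:2],2,axis=0)+np.percentile(p[:,:2],98,axis=0))/2
    return mid,np.ptp(p[:,:2],axis=0),len(p),np.median(p[:,2])
if __name__=='__main__':
    import sys
    items=dict(potb=(402,-344,45),potw=(600,340,45),potc=(388,326,45),lidb=(489.5,343.7,11),lidw=(602,-361,11),lidc=(490,-327.5,11))
    want=sys.argv[1:] or items
    for n in ('top','side'):
        d=load(n); W=cloud(d)
        for k in want:
            x,y,z=items[k]; r=find(d,W,k[-1],(x,y),30,z-9 if z>20 else 5,z+8)
            print(n,k,r)
E
python3 find.py; tail -3 find.py >/dev/null
```

```text
top potb None
top potw (array([601.7, 341. ]), array([60.1, 61.8]), 74, np.float64(43.75774525965176))
top potc (array([388.2, 326.8]), array([57.9, 59.7]), 89, np.float64(43.10597793739371))
top lidb (array([488.5, 343.5]), array([54. , 56.6]), 226, np.float64(10.400841304249255))
top lidw None
top lidc None
side potb (array([ 400.4, -347.4]), array([59.5, 61. ]), 170, np.float64(43.10455155252161))
side potw (array([603.3, 339.9]), array([61.5, 66.2]), 49, np.float64(45.82244225962869))
side potc (array([386.8, 325.4]), array([58.4, 67. ]), 91, np.float64(41.719773286064324))
side lidb (array([489.7, 339.3]), array([56.9, 61.1]), 118, np.float64(11.78476402762735))
side lidw (array([ 603.1, -362.3]), array([62.9, 60.3]), 296, np.float64(11.007955107510618))
side lidc (array([ 489.5, -329.6]), array([56.3, 57.9]), 295, np.float64(11.554463696562102))
```

Call:
send_rows --pt "0.035 -0.031 0 0 1" --pt "0.035 -0.031 0 0 1" --pt "0.035 -0.031 0 0 1" --pt "0.035 -0.031 0 0 1" --pt "0.035 -0.031 0 0 1"

```text
t: 18.85
ee_pos: [397.6, -345.7, 300.8]
orientation: [0.002, -3.139, -0.003]
ft_force: [-0.1, -1.0, 0.4]
width: 73.1
```

Call:
send_rows --pt "0 0 0.04 0 1" --pt "0 0 0.04 0 1" --pt "0 0 0.04 0 1" --pt "0 0 0.03 0 1" --pt "0 0 0 0 1"

```text
t: 19.35
ee_pos: [396.8, -343.1, 147.6]
orientation: [0.001, -3.134, -0.011]
ft_force: [-1.2, 0.7, 2.1]
width: 87.9
```

Call:
send_rows --pt "-0.005 -0.002 0.01 0 1" --pt "0 0 0.015 0 1" --pt "0 0 0.015 0 1" --pt "0 0 0.012 0 1" --pt "0 0 0 0 1"

```text
t: 19.85
ee_pos: [403.6, -347.0, 99.1]
orientation: [0.0, -3.14, -0.003]
ft_force: [0.3, -0.3, 0.6]
width: 87.8
```

Run:
```python
from h import *
st(); d=load('side'); cv2.imwrite('pics/s3.png',cv2.resize(d['color'][220:380,250:460],None,fx=3.5,fy=3.5,interpolation=cv2.INTER_CUBIC))
```

```text
{'t': np.float64(19.85), 'ee_pos': array([ 403.572, -347.027,   99.132]), 'orientation': array([ 0.00e+00, -3.14e+00, -3.00e-03]), 'qpos': array([-0.733,  0.613,  1.931, -0.   ,  0.601, -2.304]), 'ft_force': array([ 0.297, -0.309,  0.577]), 'width': np.float64(87.772)}
```

View pics/s3.png

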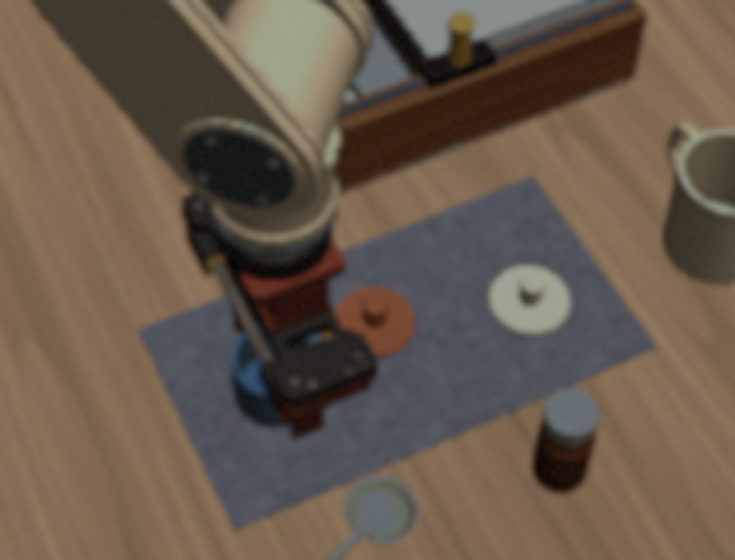

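```bash
python3 - <<'E'
from h import *
d=load('side'); p=proj(d,np.array([[403,-397,19],[403,-402,40],[403,-345,45],[401,-345,0],[401,-376,0.]])); print(p,(p-[250,220])*3.5)
E
python3 find.py potb
```

```text
[[337.32574328 343.44895495]
 [338.19915041 340.62501744]
 [328.21842176 321.17818265]
 [327.78886353 331.20495073]
 [332.99317056 340.9442938 ]] [[305.64010147 432.07134233]
 [308.69702644 422.18756103]
 [273.76447617 354.12363926]
 [272.26102235 389.21732755]
 [290.47609696 423.30502829]]
top potb None
side potb (array([ 399.1, -347.1]), array([58. , 53.9]), 60, np.float64(43.08684664733819))
```

Call:
send_rows --pt "0.002 0.001 0.004 0 1" --pt "0 0 0 0 0" --pt "0 0 0 0 -1" --pt "0 0 0 0 -1" --pt "0 0 0 0 -1"

```text
t: 20.55
ee_pos: [402.4, -346.8, 96.8]
orientation: [-0.0, 3.141, -0.0]
ft_force: [0.3, 0.5, 0.3]
width: 62.6
```

Call:
send_rows --pt "0 0 0 0 -1" --pt "0 0 0 0 -1" --pt "0 0 0 0 -1"

```text
t: 20.85
ee_pos: [402.4, -346.8, 96.8]
orientation: [-0.0, 3.141, -0.0]
ft_force: [-0.2, -0.0, 2.9]
width: 62.4
```

Call:
send_rows --pt "0 0 -0.02 0 -1" --pt "0 0 -0.035 0 -1" --pt "0 0 -0.04 0 -1" --pt "0 0 -0.035 0 -1" --pt "0 0 0 0 -1"

```text
t: 21.35
ee_pos: [404.0, -348.2, 230.9]
orientation: [-0.001, 3.136, -0.008]
ft_force: [-0.3, 0.6, -1.5]
width: 62.9
```

Call:
send_rows --pt "-0.015 0.035 0 0 -1" --pt "-0.02 0.04 0 0 -1" --pt "-0.022 0.042 0 0 -1" --pt "-0.022 0.042 0 0 -1" --pt "-0.022 0.042 0 0 -1"

```text
t: 21.85
ee_pos: [503.2, -143.8, 225.4]
orientation: [-0.0, -3.14, -0.001]
ft_force: [-0.1, 0.3, -0.8]
width: 62.7
```

Call:
send_rows --pt "-0.022 0.042 0 0 -1" --pt "0 0 0 0 -1" --pt "0 0 0 0 -1"

```text
t: 22.15
ee_pos: [524.9, -102.5, 225.4]
orientation: [0.005, -3.139, -0.0]
ft_force: [-0.1, 0.5, -1.1]
width: 62.7
```

Call:
send_rows --pt "-0.002 -0.001 0.035 0 -1" --pt "0 0 0.035 0 -1" --pt "0 0 0.025 0 -1" --pt "0 0 0.013 0 -1" --pt "0 0 0.004 0 -1"

```text
t: 22.65
ee_pos: [525.9, -105.5, 113.1]
orientation: [-0.002, -3.138, -0.001]
ft_force: [0.4, -0.2, -1.3]
width: 62.1
```

Call:
send_rows --pt "0 0 0.004 0 -1" --pt "0 0 0.002 0 -1" --pt "0 0 0 0 -1"

```text
t: 22.95
ee_pos: [527.6, -104.9, 109.4]
orientation: [-0.0, 3.14, -0.0]
ft_force: [-0.6, 1.1, -1.5]
width: 62.3
```

Call:
send_rows --pt "0 0 0.002 0 -1" --pt "0 0 0 0 -1" --pt "0 0 0 0 -1"

```text
t: 23.25
ee_pos: [527.4, -104.7, 107.0]
orientation: [-0.001, 3.141, -0.0]
ft_force: [0.3, -0.0, -2.1]
width: 62.9
```

Call:
send_rows --pt "0 0 0.001 0 -1" --pt "0 0 0.001 0 -1" --pt "0 0 0 0 -1"

```text
t: 23.55
ee_pos: [527.3, -104.7, 104.8]
orientation: [-0.0, 3.142, 0.0]
ft_force: [0.2, 1.0, 1.6]
width: 62.5
```

Call:
send_rows --pt "0 0 0 0 0.65" --pt "0 0 0 0 0.65" --pt "0 0 0 0 0.65" --pt "0 0 -0.01 0 0.65" --pt "0 0 -0.02 0 0.65"

```text
t: 24.05
ee_pos: [526.4, -104.5, 134.3]
orientation: [0.0, -3.139, -0.001]
ft_force: [0.1, 0.3, 0.1]
width: 72.5
```

Call:
send_rows --pt "0 0 -0.04 0 0.65" --pt "0 0 -0.04 0 0.65" --pt "0 0 -0.03 0 0.65" --pt "0 0 0 0 1"

```text
t: 24.45
ee_pos: [529.4, -105.1, 249.6]
orientation: [-0.0, 3.133, -0.003]
ft_force: [0.2, 0.6, -0.7]
width: 77.7
```

```bash
python3 - <<'E'
from h import *
st(); d=load('side'); cv2.imwrite('pics/s4.png',cv2.resize(d['color'][100:360,200:460],None,fx=2.3,fy=2.3,interpolation=cv2.INTER_CUBIC))
E
python3 find.py
```

```text
{'t': np.float64(24.45), 'ee_pos': array([ 529.359, -105.135,  249.624]), 'orientation': array([-0.000e+00,  3.133e+00, -3.000e-03]), 'qpos': array([-0.218,  0.367,  1.864, -0.   ,  0.902, -1.789]), 'ft_force': array([ 0.152,  0.591, -0.697]), 'width': np.float64(77.683)}
top potb None
top potw (array([601.7, 341.2]), array([60.4, 60.2]), 72, np.float64(44.06065559245121))
top potc (array([388.3, 326.8]), array([58.1, 59. ]), 88, np.float64(43.739069123216254))
top lidb (array([489.8, 343.6]), array([54.1, 58.1]), 231, np.float64(10.47686420579688))
top lidw (array([ 601.7, -360.9]), array([55.8, 58.6]), 239, np.float64(10.646357583306072))
top lidc (array([ 490. , -327.9]), array([54. , 58.7]), 231, np.float64(10.309618405845843))
side potb None
side potw (array([603.8, 338.5]), array([60.9, 62.3]), 45, np.float64(45.972215625685365))
side potc (array([387.1, 326.3]), array([57.2, 68. ]), 84, np.float64(41.51834329313246))
side lidb (array([490.1, 339. ]), array([58.1, 55.3]), 119, np.float64(12.395263098377063))
side lidw (array([ 602.8, -361.7]), array([60.4, 59.9]), 293, np.float64(10.972206220431989))
side lidc (array([ 489.4, -329.5]), array([57.8, 59.6]), 291, np.float64(11.270003559209972))
```

View pics/s4.png

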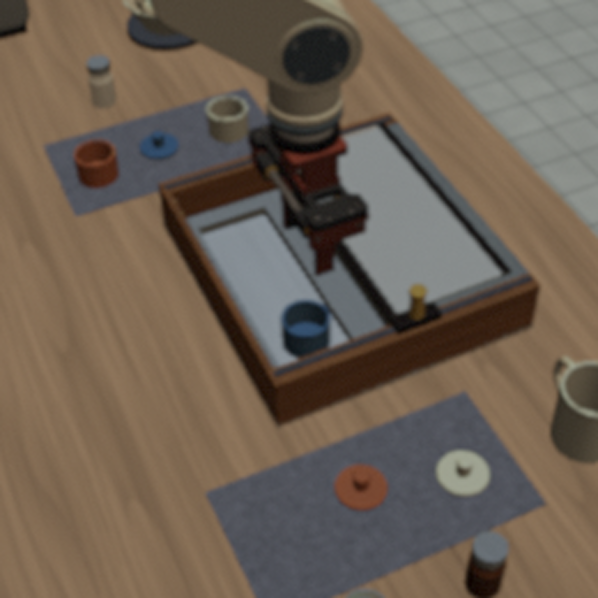

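Blue pot stands on the well floor at crop (305,330), and nothing else has moved. Next is the clay pot.

Call:
send_rows --pt "0.014 0.043 0 0 1" --pt "0.014 0.043 0 0 1" --pt "0.014 0.043 0 0 1" --pt "0.014 0.043 0 0 1" --pt "0.014 0.043 0 0 1"

```text
t: 25.1
ee_pos: [455.5, 111.6, 243.2]
orientation: [-0.0, -3.139, 0.001]
ft_force: [0.0, 0.6, 0.6]
width: 87.9
```

Call:
send_rows --pt "0.014 0.043 0 0 1" --pt "0.014 0.043 0 0 1" --pt "0.014 0.043 0 0 1" --pt "0.014 0.043 0 0 1" --pt "0.014 0.043 0 0 1"

```text
t: 25.6
ee_pos: [385.5, 326.4, 243.1]
orientation: [0.001, -3.139, 0.003]
ft_force: [0.4, -0.0, -0.1]
width: 88.0
```

Call:
send_rows --pt "0 0 0.03 0 1" --pt "0 0 0.04 0 1" --pt "0 0 0.03 0 1" --pt "0 0 0 0 1" --pt "0 0 0 0 1"

```text
t: 26.1
ee_pos: [386.5, 324.8, 143.8]
orientation: [0.0, -3.139, 0.003]
ft_force: [-1.0, 0.2, 0.8]
width: 87.9
```

Call:
send_rows --pt "-0.001 0.002 0.015 0 1" --pt "0 0 0.015 0 1" --pt "0 0 0.012 0 1" --pt "0 0 0.005 0 1" --pt "0 0 0 0 1"

```text
t: 26.6
ee_pos: [388.2, 327.2, 97.8]
orientation: [-0.0, -3.141, 0.0]
ft_force: [0.2, -0.3, 0.2]
width: 88.0
```

```bash
python3 find.py potc;python3 -c "from h import *;st()"
```

```text
top potc None
side potc (array([385.5, 309.6]), array([53.5, 73.1]), 38, np.float64(43.133462141827145))
{'t': np.float64(26.7), 'ee_pos': array([388.422, 327.435,  98.229]), 'orientation': array([-0.000e+00,  3.141e+00,  1.000e-03]), 'qpos': array([ 0.677,  0.593,  1.986, -0.   ,  0.562, -0.894]), 'ft_force': array([ 0.361, -0.903, -0.332]), 'width': np.float64(87.914)}
```

Side view partly hidden by the gripper; the pose matches the earlier clear readings. Closing.

Call:
send_rows --pt "0 0 0.002 0 1" --pt "0 0 0 0 0" --pt "0 0 0 0 -1" --pt "0 0 0 0 -1" --pt "0 0 0 0 -1"

```text
t: 27.2
ee_pos: [388.2, 327.4, 95.8]
orientation: [-0.0, 3.141, 0.0]
ft_force: [-0.3, 0.6, 1.6]
width: 60.8
```

Call:
send_rows --pt "0 0 0 0 -1" --pt "0 0 0 0 -1" --pt "0 0 0 0 -1"

```text
t: 27.5
ee_pos: [388.2, 327.4, 95.8]
orientation: [-0.0, 3.141, 0.0]
ft_force: [0.0, 0.8, 2.9]
width: 60.8
```

Run:
```python
from h import *
d=load('side'); cv2.imwrite('pics/s5.png',cv2.resize(d['color'][120:220,190:340],None,fx=5,fy=5,interpolation=cv2.INTER_CUBIC))
st()
p=proj(d,np.array([[388,327,45],[388,327,0]])); print((p-[190,120])*5)
```

```text
{'t': np.float64(27.55), 'ee_pos': array([388.244, 327.395,  95.776]), 'orientation': array([-0.   ,  3.141,  0.   ]), 'qpos': array([ 0.677,  0.598,  1.986,  0.   ,  0.557, -0.894]), 'ft_force': array([-0.165,  0.042,  1.428]), 'width': np.float64(60.846)}
[[253.28753603 231.29817348]
 [262.17019855 282.13038698]]
```

View pics/s5.png

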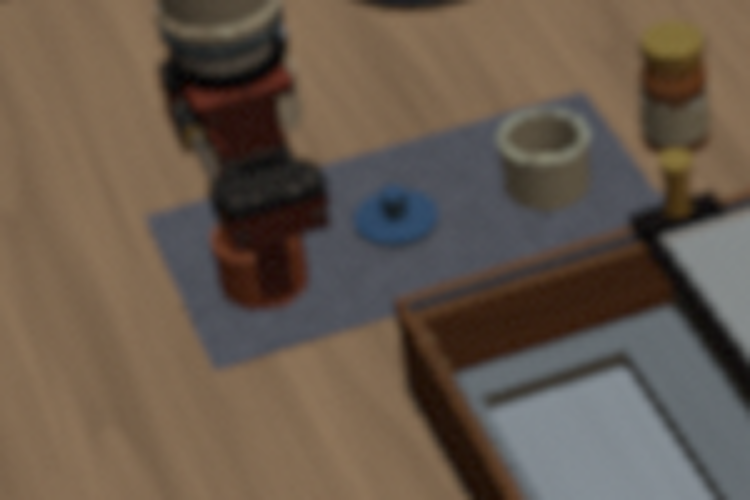

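Call:
send_rows --pt "0 0 -0.02 0 -1" --pt "0 0 -0.035 0 -1" --pt "0 0 -0.04 0 -1" --pt "0 0 -0.035 0 -1" --pt "0 0 0 0 -1"

```text
t: 28.05
ee_pos: [389.7, 328.5, 229.6]
orientation: [-0.0, 3.136, 0.007]
ft_force: [0.4, 0.5, -2.3]
width: 60.9
```

Call:
send_rows --pt "-0.015 -0.03 0 0 -1" --pt "-0.022 -0.038 0 0 -1" --pt "-0.022 -0.04 0 0 -1" --pt "-0.022 -0.04 0 0 -1" --pt "-0.022 -0.04 0 0 -1"

```text
t: 28.55
ee_pos: [490.9, 137.4, 224.1]
orientation: [0.001, -3.139, 0.001]
ft_force: [1.8, 1.0, -2.3]
width: 61.1
```

Call:
send_rows --pt "-0.022 -0.038 0 0 -1" --pt "-0.011 -0.02 0 0 -1" --pt "0 0 0 0 -1" --pt "0 0 0 0 -1"

```text
t: 28.95
ee_pos: [523.3, 81.0, 224.3]
orientation: [-0.002, -3.139, 0.0]
ft_force: [0.2, 1.3, -0.9]
width: 61.2
```

Call:
send_rows --pt "-0.001 0 0.035 0 -1" --pt "0 0 0.035 0 -1" --pt "0 0 0.025 0 -1" --pt "0 0 0.013 0 -1" --pt "0 0 0.004 0 -1"

```text
t: 29.45
ee_pos: [523.8, 82.2, 112.2]
orientation: [0.003, -3.138, 0.001]
ft_force: [0.9, 0.4, -1.6]
width: 60.8
```

Call:
send_rows --pt "0 0 0.003 0 -1" --pt "0 0 0.002 0 -1" --pt "0 0 0 0 -1" --pt "0 0 0 0 -1"

```text
t: 29.85
ee_pos: [525.7, 81.4, 109.5]
orientation: [-0.0, 3.14, 0.0]
ft_force: [0.5, -0.3, -1.5]
width: 60.8
```

Call:
send_rows --pt "0 0 0.002 0 -1" --pt "0 0 0.002 0 -1" --pt "0 0 0 0 -1" --pt "0 0 0 0 -1"

```text
t: 30.25
ee_pos: [525.2, 81.3, 104.6]
orientation: [0.0, -3.141, 0.0]
ft_force: [0.6, 0.5, -1.8]
width: 61.4
```

Call:
send_rows --pt "0 0 0.001 0 -1" --pt "0 0 0 0 -1" --pt "0 0 0 0 -1"

```text
t: 30.55
ee_pos: [525.3, 81.3, 103.8]
orientation: [-0.0, 3.141, -0.0]
ft_force: [-0.2, -0.2, 0.6]
width: 60.7
```

Contact. Release and go up.

Call:
send_rows --pt "0 0 0 0 0.65" --pt "0 0 0 0 0.65" --pt "0 0 0 0 0.65" --pt "0 0 -0.01 0 0.65" --pt "0 0 -0.02 0 0.65"

```text
t: 31.05
ee_pos: [524.4, 81.2, 133.4]
orientation: [0.0, -3.139, 0.001]
ft_force: [1.0, -0.4, -0.3]
width: 72.5
```

Call:
send_rows --pt "0 0 -0.04 0 0.65" --pt "0 0 -0.04 0 0.65" --pt "0 0 -0.03 0 0.65" --pt "0 0 0 0 1"

```text
t: 31.45
ee_pos: [527.3, 81.6, 248.6]
orientation: [-0.0, 3.133, 0.002]
ft_force: [-0.2, -0.0, -0.2]
width: 77.2
```

```bash
python3 find.py potw lidb lidw lidc;python3 -c "
from h import *;st()
d=load('side'); cv2.imwrite('pics/s6.png',cv2.resize(d['color'][100:360,200:460],None,fx=2.3,fy=2.3,interpolation=cv2.INTER_CUBIC))"
```

```text
top potw (array([601.8, 341.2]), array([59.5, 60.4]), 75, np.float64(43.571274599148424))
top lidb (array([489.9, 343.7]), array([53.9, 56.9]), 225, np.float64(10.288232736496406))
top lidw (array([ 601.8, -361.2]), array([55.4, 58.3]), 240, np.float64(10.644642390104892))
top lidc (array([ 489.4, -328.3]), array([54. , 56.8]), 226, np.float64(10.545956113190133))
side potw None
side lidb (array([490.7, 340.3]), array([57.5, 59.8]), 118, np.float64(11.880306175420618))
side lidw (array([ 602.9, -362.4]), array([60.5, 61.2]), 293, np.float64(11.008328323363505))
side lidc (array([ 489.3, -329.4]), array([58.8, 58. ]), 290, np.float64(11.458411992124223))
{'t': np.float64(31.55), 'ee_pos': array([525.314,  81.343, 244.683]), 'orientation': array([-0.  ,  3.14,  0.  ]), 'qpos': array([ 0.131,  0.366,  1.882, -0.   ,  0.892, -1.44 ]), 'ft_force': array([ 1.477, -0.357, -0.619]), 'width': np.float64(85.13)}
```

View pics/s6.png

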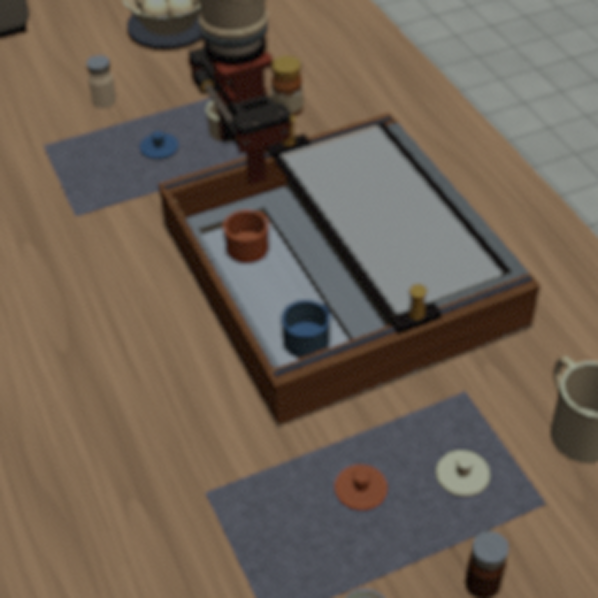

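Clay pot is standing at the left end of the well at crop (245,235). White pot next.

Call:
send_rows --pt "-0.01 0.035 0 0 1" --pt "-0.013 0.045 0 0 1" --pt "-0.013 0.045 0 0 1" --pt "-0.013 0.045 0 0 1" --pt "-0.013 0.045 0 0 1"

```text
t: 32.1
ee_pos: [586.6, 297.8, 241.5]
orientation: [0.0, -3.138, 0.002]
ft_force: [0.9, 0.5, -0.1]
width: 87.7
```

Call:
send_rows --pt "-0.014 0.044 0 0 1" --pt "0 0 0.03 0 1" --pt "0 0 0.04 0 1" --pt "0 0 0.03 0 1" --pt "0 0 0 0 1"

```text
t: 32.6
ee_pos: [597.5, 338.6, 136.8]
orientation: [0.001, -3.131, 0.009]
ft_force: [-0.0, -0.6, -0.1]
width: 88.1
```

Call:
send_rows --pt "0 0 0 0 1" --pt "0 0 0 0 1"

```text
t: 32.8
ee_pos: [601.9, 340.6, 144.9]
orientation: [0.0, 3.14, 0.001]
ft_force: [0.4, 1.3, 0.1]
width: 87.6
```

```bash
python3 find.py potw
```

```text
top potw None
side potw (array([590.1, 342.1]), array([33.5, 60.4]), 26, np.float64(45.590306287206054))
```

Call:
send_rows --pt "0 0 0.015 0 1" --pt "0 0 0.015 0 1" --pt "0 0 0.01 0 1" --pt "0 0 0.006 0 1" --pt "0 0 0.002 0 1"

```text
t: 33.4
ee_pos: [600.6, 340.0, 94.2]
orientation: [0.0, -3.14, 0.002]
ft_force: [-0.6, -0.2, 0.2]
width: 87.8
```

Call:
send_rows --pt "0 0 0 0 1" --pt "0 0 0 0 0" --pt "0 0 0 0 -1" --pt "0 0 0 0 -1" --pt "0 0 0 0 -1"

```text
t: 33.9
ee_pos: [601.4, 340.5, 96.1]
orientation: [-0.0, 3.141, 0.001]
ft_force: [-0.2, 0.5, 1.3]
width: 60.4
```

Call:
send_rows --pt "0 0 0 0 -1" --pt "0 0 0 0 -1" --pt "0 0 0 0 -1"

```text
t: 34.2
ee_pos: [601.4, 340.6, 96.1]
orientation: [-0.0, 3.141, 0.001]
ft_force: [0.1, 1.4, 3.8]
width: 60.5
```

Run:
```python
from h import *
d=load('side'); cv2.imwrite('pics/s7.png',cv2.resize(d['color'][100:200,240:390],None,fx=5,fy=5,interpolation=cv2.INTER_CUBIC))
st()
```

```text
{'t': np.float64(34.25), 'ee_pos': array([601.402, 340.538,  96.119]), 'orientation': array([-0.000e+00,  3.141e+00,  1.000e-03]), 'qpos': array([ 0.498,  0.772,  1.559,  0.   ,  0.81 , -1.073]), 'ft_force': array([-1.115,  1.72 ,  3.977]), 'width': np.float64(60.194)}
```

View pics/s7.png

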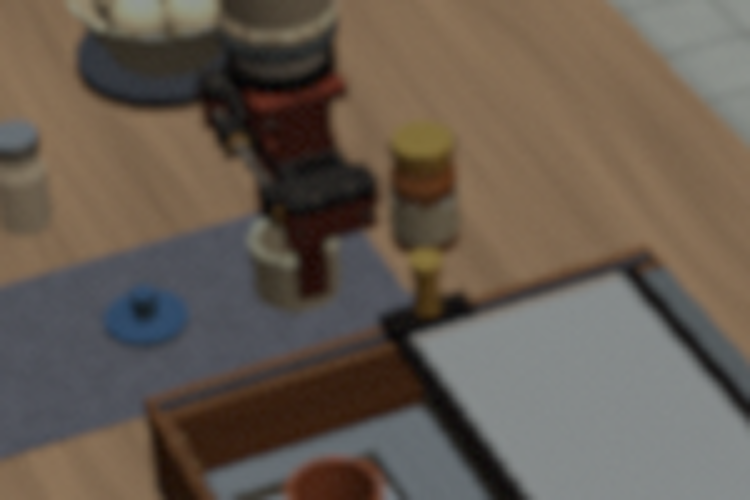

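Call:
send_rows --pt "0 0 -0.02 0 -1" --pt "0 0 -0.035 0 -1" --pt "0 0 -0.04 0 -1" --pt "0 0 -0.035 0 -1" --pt "0 0 0 0 -1"

```text
t: 34.75
ee_pos: [603.4, 341.5, 232.5]
orientation: [-0.0, 3.133, 0.007]
ft_force: [-0.4, 0.7, -0.7]
width: 60.3
```

Call:
send_rows --pt "0.02 -0.03 0 0 -1" --pt "0.02 -0.04 0 0 -1" --pt "0.015 -0.042 0 0 -1" --pt "0.01 -0.045 0 0 -1" --pt "0.01 -0.045 0 0 -1"

```text
t: 35.25
ee_pos: [524.5, 136.7, 225.2]
orientation: [0.002, -3.14, 0.001]
ft_force: [0.8, -0.2, -1.5]
width: 60.4
```

Call:
send_rows --pt "0 -0.045 0 0 -1" --pt "0 -0.045 0 0 -1" --pt "0 -0.04 0 0 -1" --pt "0 -0.02 0 0 -1" --pt "0 0 0 0 -1"

```text
t: 35.75
ee_pos: [525.4, -14.0, 225.3]
orientation: [-0.005, -3.14, 0.001]
ft_force: [0.5, 0.4, -2.3]
width: 60.4
```

Call:
send_rows --pt "0 0 0 0 -1" --pt "0 0 0 0 -1"

```text
t: 35.95
ee_pos: [526.0, -10.8, 225.5]
orientation: [0.001, -3.141, -0.0]
ft_force: [-0.1, 1.3, -1.8]
width: 60.2
```

Call:
send_rows --pt "0 -0.001 0.035 0 -1" --pt "0 0 0.035 0 -1" --pt "0 0 0.025 0 -1" --pt "0 0 0.013 0 -1" --pt "0 0 0.005 0 -1"

```text
t: 36.45
ee_pos: [525.7, -11.7, 111.5]
orientation: [0.003, -3.139, -0.0]
ft_force: [1.5, 0.1, -1.7]
width: 60.3
```

Call:
send_rows --pt "0 0 0.004 0 -1" --pt "0 0 0.002 0 -1" --pt "0 0 0 0 -1" --pt "0 0 0 0 -1" --pt "0 0 0 0 -1"

```text
t: 36.95
ee_pos: [526.6, -12.8, 107.3]
orientation: [-0.0, 3.14, -0.0]
ft_force: [-0.8, -0.2, -1.9]
width: 60.4
```

Call:
send_rows --pt "0 0 0.001 0 -1" --pt "0 0 0.001 0 -1" --pt "0 0 0 0 -1" --pt "0 0 0 0 -1"

```text
t: 37.35
ee_pos: [526.2, -12.7, 104.6]
orientation: [0.0, -3.141, 0.0]
ft_force: [0.6, 0.3, -1.3]
width: 60.6
```

Call:
send_rows --pt "0 0 0.001 0 -1" --pt "0 0 0 0 -1" --pt "0 0 0 0 -1"

```text
t: 37.65
ee_pos: [526.3, -12.7, 104.0]
orientation: [-0.0, 3.141, -0.0]
ft_force: [-1.6, -0.2, 5.8]
width: 60.0
```

Call:
send_rows --pt "0 0 0 0 0.65" --pt "0 0 0 0 0.65" --pt "0 0 0 0 0.65" --pt "0 0 -0.01 0 0.65" --pt "0 0 -0.02 0 0.65"

```text
t: 38.15
ee_pos: [525.4, -12.7, 133.3]
orientation: [0.0, -3.139, -0.0]
ft_force: [-0.4, -0.5, 0.4]
width: 72.4
```

Call:
send_rows --pt "0 0 -0.04 0 0.65" --pt "0 0 -0.04 0 0.65" --pt "0 0 -0.03 0 0.3" --pt "0 0 -0.02 0 0"

```text
t: 38.55
ee_pos: [526.8, -12.7, 266.9]
orientation: [-0.0, 3.138, -0.0]
ft_force: [0.1, 0.0, -0.4]
width: 59.8
```

Call:
send_rows --pt "0.003 -0.03 0 0 0" --pt "0.005 -0.045 0 0 0" --pt "0.005 -0.045 0 0 0" --pt "0.006 -0.048 0 0 0" --pt "0.006 -0.048 0 0 0"

```text
t: 39.05
ee_pos: [500.8, -230.3, 264.5]
orientation: [-0.001, 3.141, -0.0]
ft_force: [0.8, 0.4, -0.7]
width: 43.9
```

Call:
send_rows --pt "0.006 -0.048 0 0 0" --pt "0.006 -0.046 0 0 0" --pt "0 -0.005 0 0 0" --pt "0 0 0 0 0" --pt "0 0 0 0 0"

```text
t: 39.55
ee_pos: [489.2, -326.6, 263.8]
orientation: [0.001, -3.141, -0.001]
ft_force: [-0.4, 0.5, -0.1]
width: 43.5
```

```bash
cat > find2.py <<'E'
from find import *
# placed pots: rim points z 45..60 ; knobs
def allp():
    for n in ('top','side'):
        d=load(n); W=cloud(d)
        for k,xy in dict(potb=(527,-104.7),potw=(526,-12.7),potc=(525,81)).items():
            print(n,k,find(d,W,k[-1],xy,31,45,62,45))
        for k,xy in dict(b=(489.7,342),w=(602,-361.5),c=(489.7,-328.5)).items():
            print(n,'knob',k,find(d,W,k,xy,9,20,45,25))
if __name__=='__main__':
    allp(); st(); d=load('side'); save(d,'f2.png')
E
python3 find2.py; python3 find.py lidc lidw lidb
```

```text
top potb (array([ 527.1, -103.6]), array([58.8, 57.7]), 58, np.float64(51.34671096900359))
top potw (array([541.2, -18.9]), array([55.8, 58.6]), 71, np.float64(52.409095441956794))
top potc (array([524.4,  80.6]), array([55.5, 55.6]), 55, np.float64(52.08260671426957))
top knob b (array([489.3, 343.1]), array([15.8, 15.7]), 31, np.float64(29.428296206557775))
top knob w (array([ 601.1, -360.8]), array([13.5, 14.5]), 23, np.float64(31.02795935641726))
top knob c None
side potb (array([ 520.8, -107.9]), array([50.2, 61.9]), 76, np.float64(50.6492775529965))
side potw (array([538.4, -19.8]), array([50. , 63.9]), 56, np.float64(53.525028071644165))
side potc (array([525.2,  78.4]), array([58.1, 62.2]), 86, np.float64(50.981128225387096))
side knob b (array([491., 341.]), array([15.7, 22.8]), 26, np.float64(28.911231531673856))
side knob w (array([ 602.9, -362.4]), array([16.7, 18.6]), 38, np.float64(31.52113617541439))
side knob c (array([ 488. , -329.1]), array([16.2, 16.4]), 50, np.float64(31.280088876282893))
{'t': np.float64(39.65), 'ee_pos': array([ 489.5, -326.1,  263.8]), 'orientation': array([ 0. , -3.1, -0. ]), 'qpos': array([-0.6,  0.4,  1.7,  0. ,  1. , -2.2]), 'ft_force': array([-0.2, -1.1,  0.2]), 'width': np.float64(44.128)}
top lidc None
top lidw (array([ 601.8, -360.5]), array([57.6, 59.5]), 242, np.float64(10.616576717686069))
top lidb (array([489.2, 343.7]), array([53.9, 57.9]), 228, np.float64(10.302883519145954))
side lidc (array([ 490. , -329.7]), array([56.1, 59.8]), 294, np.float64(11.229273961203315))
side lidw (array([ 603.3, -362.8]), array([58.6, 61.7]), 295, np.float64(11.206970042581103))
side lidb (array([490.2, 338.2]), array([57.7, 60.5]), 113, np.float64(12.72255546094434))
```

View pics/f2.png

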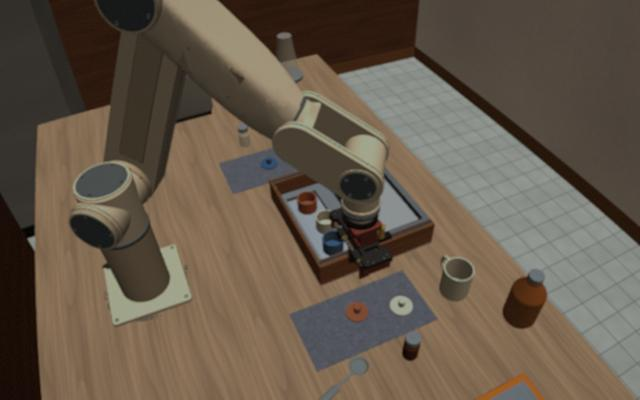

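Run:
```python
from h import *
d=load('top'); cv2.imwrite('pics/t8.png',cv2.resize(d['color'][150:250,240:400],None,fx=5,fy=5,interpolation=cv2.INTER_CUBIC))
```

```text
(no output)
```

View pics/t8.png

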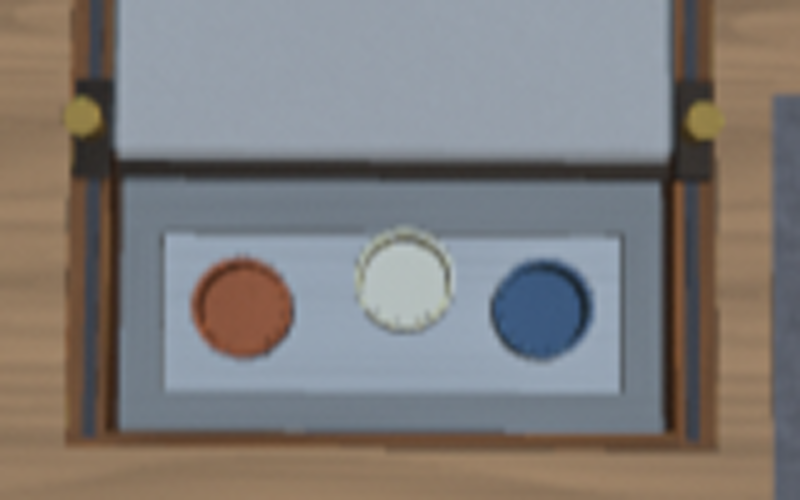

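```bash
python3 posts.py
python3 - <<'E'
from h import *
d=load('top'); f=lambda c:(np.array(c)+.5)/5-.5+np.array([240,150])
print('knobs',onz(d,f([[84,116],[704,119.5]]),135).round(1))
print('bar front edge',onz(d,f([[120,176],[668,179]]),89).round(1))
print('bar ',onz(d,f([[120,160],[668,163]]),89).round(1))
print('wall front',onz(d,f([[120,432],[660,432]]),80).round(1))
print('blocks',onz(d,f([[90,80],[90,177],[695,83],[695,181]]),93).round(1))
E
```

```text
top R [ 678.4 -194. ] travel 197.352087554915 [382 153   1  10  10]
top L [628.2 169. ] travel 149.1755835061815 [253 169   7   8  47]
top R [ 631.1 -189.7] travel 150.09597356615632 [377 170   8   8  47]
side R [ 635.4 -192.1] travel 154.40075599872011 [382 225   3   5  10]
{'t': np.float64(39.95), 'ee_pos': array([ 489.5, -327.1,  263.8]), 'orientation': array([-0. ,  3.1, -0. ]), 'qpos': array([-0.6,  0.4,  1.7, -0. ,  1. , -2.2]), 'ft_force': array([-0.4, -0.4,  0.3]), 'width': np.float64(43.638)}
knobs [[ 628.3  167.9  135. ]
 [ 631.6 -189.4  135. ]]
bar front edge [[ 599.5  152.4   89. ]
 [ 602.5 -175.3   89. ]]
bar  [[ 609.1  152.6   89. ]
 [ 612.2 -175.2   89. ]]
wall front [[ 447.1  149.6   80. ]
 [ 451.7 -172.1   80. ]]
blocks [[ 656.5  171.2   93. ]
 [ 598.1  169.7   93. ]
 [ 660.1 -190.7   93. ]
 [ 601.1 -190.8   93. ]]
```

Call:
send_rows --pt "0 -0.002 0.03 0 0" --pt "0 0 0.04 0 0" --pt "0 0 0.04 0 0" --pt "0 0 0.03 0 0" --pt "0 0 0 0 0"

```text
t: 40.5
ee_pos: [487.2, -328.2, 119.9]
orientation: [0.0, -3.135, -0.007]
ft_force: [-0.2, -0.3, 0.3]
width: 43.6
```

Call:
send_rows --pt "0 0 0.01 0 0" --pt "0 0 0.01 0 0" --pt "0 0 0.006 0 0" --pt "0 0 0 0 0" --pt "0 0 0 0 0"

```text
t: 41.0
ee_pos: [489.5, -329.9, 98.2]
orientation: [-0.0, 3.141, -0.001]
ft_force: [-0.0, 0.2, -0.6]
width: 44.0
```

Run:
```python
from h import *
d=load('side'); cv2.imwrite('pics/s9.png',cv2.resize(d['color'][260:360,300:450],None,fx=5,fy=5,interpolation=cv2.INTER_CUBIC))
st()
```

```text
{'t': np.float64(41.05), 'ee_pos': array([ 489.603, -329.923,   98.312]), 'orientation': array([-0.000e+00,  3.141e+00, -1.000e-03]), 'qpos': array([-0.613,  0.666,  1.801,  0.   ,  0.673, -2.184]), 'ft_force': array([-0.109, -0.054,  0.205]), 'width': np.float64(44.026)}
```

View pics/s9.png

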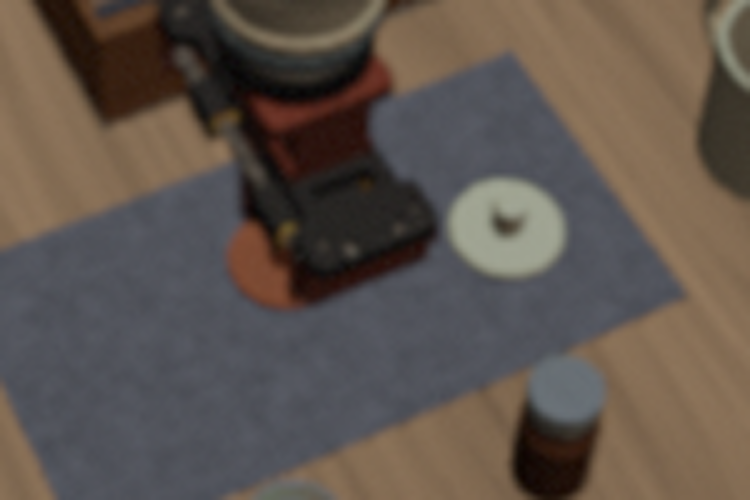

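Positioned over the clay lid. I'll lower 4.5 mm and close on the knob.

Call:
send_rows --pt "0 0.001 0.004 0 0" --pt "0 0 0 0 0" --pt "0 0 0 0 0"

```text
t: 41.35
ee_pos: [489.3, -328.6, 93.7]
orientation: [0.0, -3.142, -0.0]
ft_force: [-0.1, 0.1, 1.1]
width: 43.8
```

Call:
send_rows --pt "0 0 0 0 -0.5" --pt "0 0 0 0 -1" --pt "0 0 0 0 -1" --pt "0 0 0 0 -1" --pt "0 0 0 0 -1"

```text
t: 41.85
ee_pos: [489.3, -328.7, 93.7]
orientation: [-0.0, 3.142, -0.0]
ft_force: [-0.5, 0.4, -1.2]
width: 17.6
```

Call:
send_rows --pt "0 0 -0.02 0 -1" --pt "0 0 -0.04 0 -1" --pt "0 0 -0.04 0 -1" --pt "0 0 -0.03 0 -1" --pt "0 0 -0.01 0 -1"

```text
t: 42.35
ee_pos: [490.4, -329.5, 236.9]
orientation: [-0.0, 3.137, -0.005]
ft_force: [-0.4, 0.3, -1.3]
width: 17.2
```

Call:
send_rows --pt "-0.004 0.035 0 0 -1" --pt "-0.004 0.045 0 0 -1" --pt "-0.004 0.045 0 0 -1" --pt "-0.004 0.045 0 0 -1" --pt "-0.004 0.045 0 0 -1"

```text
t: 42.85
ee_pos: [508.5, -111.9, 232.5]
orientation: [-0.0, -3.14, -0.001]
ft_force: [1.8, 0.1, -1.2]
width: 17.4
```

Call:
send_rows --pt "-0.004 0.045 0 0 -1" --pt "-0.004 0.045 0 0 -1" --pt "-0.004 0.045 0 0 -1" --pt "-0.003 0.04 0 0 -1" --pt "0 0.02 0 0 -1"

```text
t: 43.35
ee_pos: [523.7, 84.1, 232.5]
orientation: [0.004, -3.14, -0.0]
ft_force: [0.2, -0.3, -0.4]
width: 17.0
```

Call:
send_rows --pt "0 0 0.01 0 -1" --pt "0 0 0.02 0 -1" --pt "0 0 0.02 0 -1" --pt "0 0 0 0 -1" --pt "0 0 0 0 -1"

```text
t: 43.85
ee_pos: [523.6, 80.4, 182.8]
orientation: [-0.001, -3.139, 0.001]
ft_force: [0.1, 0.3, -1.1]
width: 17.1
```

Call:
send_rows --pt "0 0 0 0 -1" --pt "0 0 0 0 -1"

```text
t: 44.05
ee_pos: [524.7, 81.1, 184.4]
orientation: [0.0, 3.14, 0.0]
ft_force: [-0.4, 0.5, -0.3]
width: 17.5
```

Run:
```python
from find import *
st()
d=load('side'); cv2.imwrite('pics/s10.png',cv2.resize(d['color'][140:260,260:420],None,fx=5,fy=5,interpolation=cv2.INTER_CUBIC))
W=cloud(d); print(find(d,W,'c',(525,81),30,85,110,60), find(d,W,'c',(525,81),30,45,62,45))
```

```text
{'t': np.float64(44.05), 'ee_pos': array([524.7,  81.1, 184.4]), 'orientation': array([0. , 3.1, 0. ]), 'qpos': array([ 0.1,  0.5,  1.9, -0. ,  0.8, -1.4]), 'ft_force': array([-0.4,  0.5, -0.3]), 'width': np.float64(17.465)}
(array([525.5,  75.4]), array([60.7, 63.1]), 134, np.float64(102.50315970963763)) (array([524.6,  77.7]), array([58.1, 61.5]), 84, np.float64(50.39846268829393))
```

View pics/s10.png

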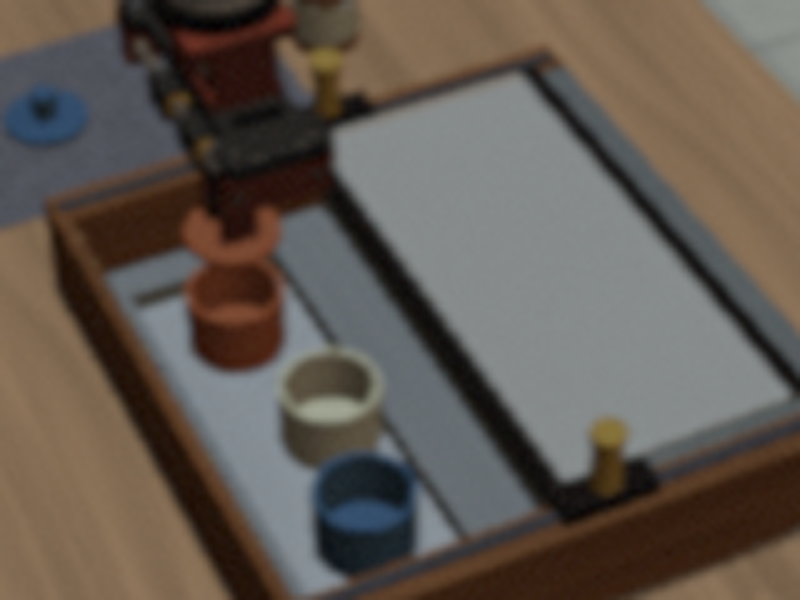

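Call:
send_rows --pt "0 0 0.015 0 -1" --pt "0 0 0.012 0 -1" --pt "0 0 0.006 0 -1" --pt "0 0 0.002 0 -1" --pt "0 0 0 0 -1"

```text
t: 44.6
ee_pos: [524.1, 81.3, 148.5]
orientation: [0.0, -3.141, 0.0]
ft_force: [0.5, 0.0, -1.0]
width: 17.0
```

Call:
send_rows --pt "0 0 0.002 0 -1" --pt "0 0 0.002 0 -1" --pt "0 0 0 0 -1" --pt "0 0 0 0 -1"

```text
t: 45.0
ee_pos: [524.2, 81.3, 144.8]
orientation: [-0.0, 3.142, -0.0]
ft_force: [-0.9, 0.5, -0.1]
width: 17.0
```

Call:
send_rows --pt "0 0 0.002 0 -1" --pt "0 0 0.001 0 -1" --pt "0 0 0 0 -1" --pt "0 0 0 0 -1"

```text
t: 45.4
ee_pos: [524.2, 81.3, 141.6]
orientation: [0.0, -3.142, 0.0]
ft_force: [0.2, -0.4, -0.8]
width: 17.6
```

Call:
send_rows --pt "0 0 0.001 0 -1" --pt "0 0 0 0 -1" --pt "0 0 0 0 -1"

```text
t: 45.7
ee_pos: [524.3, 81.3, 140.7]
orientation: [-0.0, 3.141, 0.0]
ft_force: [0.3, -0.3, -0.5]
width: 17.3
```

Exactly at the seat height with no sideways load. Releasing.

Call:
send_rows --pt "0 0 0 0 -0.3" --pt "0 0 0 0 -0.2" --pt "0 0 0 0 -0.1" --pt "0 0 -0.01 0 0" --pt "0 0 -0.02 0 0"

```text
t: 46.2
ee_pos: [523.3, 81.2, 170.3]
orientation: [0.0, -3.139, 0.001]
ft_force: [0.6, 0.2, -0.5]
width: 43.7
```

Call:
send_rows --pt "0 0 -0.03 0 0" --pt "0 0 -0.04 0 0" --pt "0 0 -0.01 0 0" --pt "0 0 0 0 0"

```text
t: 46.6
ee_pos: [525.1, 81.5, 252.9]
orientation: [-0.0, 3.137, 0.001]
ft_force: [-0.4, -0.0, 0.1]
width: 43.9
```

Call:
send_rows --pt "0.005 0.03 0 0 0" --pt "0.006 0.045 0 0 0" --pt "0.006 0.045 0 0 0" --pt "0.006 0.045 0 0 0" --pt "0.006 0.045 0 0 0"

```text
t: 47.1
ee_pos: [493.9, 292.6, 249.0]
orientation: [-0.0, -3.139, 0.002]
ft_force: [0.2, 0.0, 0.1]
width: 43.6
```

Call:
send_rows --pt "0.006 0.04 0 0 0" --pt "0 0.012 0 0 0" --pt "0 0 0.03 0 0" --pt "0 0 0.04 0 0" --pt "0 0 0.03 0 0"

```text
t: 47.6
ee_pos: [488.0, 342.1, 147.7]
orientation: [0.001, -3.139, 0.003]
ft_force: [-0.4, 1.4, 0.3]
width: 44.1
```

Call:
send_rows --pt "0 0 0.015 0 0" --pt "0 0 0 0 0" --pt "0 0 0 0 0"

```text
t: 47.9
ee_pos: [489.5, 343.1, 136.0]
orientation: [0.0, 3.142, -0.0]
ft_force: [-0.1, -0.3, 0.5]
width: 44.1
```

```bash
python3 find.py lidb lidw; python3 find2.py
python3 - <<'E'
from h import *
d=load('side'); cv2.imwrite('pics/s11.png',cv2.resize(d['color'][120:280,200:420],None,fx=3.5,fy=3.5,interpolation=cv2.INTER_CUBIC))
E
```

```text
top lidb None
top lidw (array([ 601.6, -360.4]), array([80.3, 58.5]), 240, np.float64(10.424569443517115))
side lidb (array([489.7, 340.5]), array([57.2, 60.6]), 114, np.float64(11.9857392935916))
side lidw (array([ 602.4, -361.6]), array([62. , 59.3]), 294, np.float64(10.945832998355932))
top potb (array([ 527.1, -103.6]), array([58.8, 55.8]), 59, np.float64(51.83956331063401))
top potw (array([541.2, -18.9]), array([55.8, 58.7]), 72, np.float64(51.86824480797294))
top potc (array([525.3,  80.1]), array([55.4, 55.4]), 249, np.float64(57.245187661239335))
top knob b None
top knob w (array([ 601.3, -360.9]), array([13.2, 13.1]), 22, np.float64(30.923689102460763))
top knob c None
side potb (array([ 527.2, -107.6]), array([60.6, 63.6]), 86, np.float64(51.020729381631185))
side potw (array([541.7, -18.1]), array([54.8, 64.5]), 56, np.float64(53.17821643292752))
side potc (array([524.7,  76.9]), array([58. , 61.7]), 199, np.float64(56.75330894951003))
side knob b (array([490.6, 339.7]), array([15.9, 18.9]), 20, np.float64(30.30883973743198))
side knob w (array([ 603.3, -362.5]), array([15.6, 18.7]), 38, np.float64(31.464996714657598))
side knob c None
{'t': np.float64(48.1), 'ee_pos': array([489.9, 343.7, 137.2]), 'orientation': array([-0. ,  3.1,  0. ]), 'qpos': array([ 0.6,  0.6,  1.8, -0. ,  0.8, -1. ]), 'ft_force': array([-0.5,  0.8,  0.2]), 'width': np.float64(44.107)}
```

View pics/s11.png

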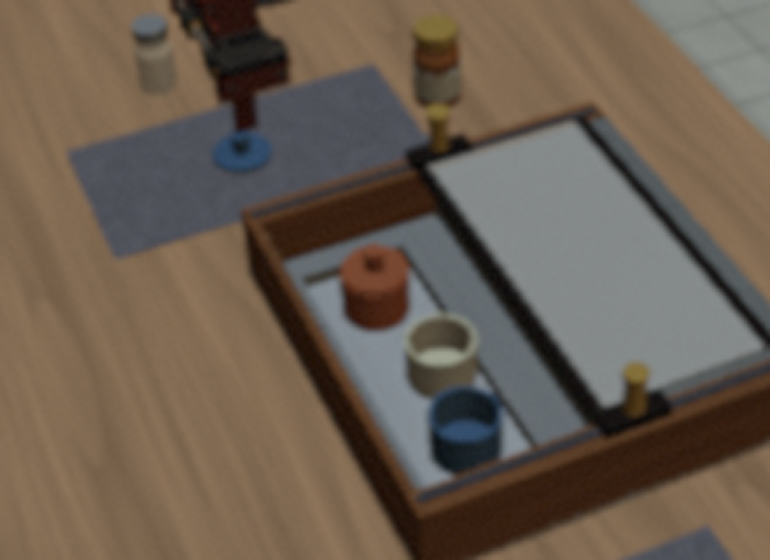

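Clay lid is seated level at crop (375,268). Now descend on the blue lid.

Call:
send_rows --pt "0 0 0.015 0 0" --pt "0 0 0.013 0 0" --pt "0 0 0.007 0 0" --pt "0 0 0.003 0 0" --pt "0 0 0 0 0"

```text
t: 48.7
ee_pos: [488.8, 343.1, 96.7]
orientation: [0.0, -3.14, 0.001]
ft_force: [0.5, -0.3, 0.2]
width: 44.1
```

Call:
send_rows --pt "0 0 0 0 0" --pt "0 0 0 0 0"

```text
t: 48.9
ee_pos: [489.4, 343.4, 98.0]
orientation: [-0.0, 3.141, 0.001]
ft_force: [-0.4, 0.9, -0.3]
width: 44.3
```

Call:
send_rows --pt "0 0 0.004 0 0" --pt "0 0 0 0 0" --pt "0 0 0 0 0"

```text
t: 49.2
ee_pos: [489.1, 343.3, 93.7]
orientation: [0.0, -3.142, 0.0]
ft_force: [0.8, 0.7, 0.0]
width: 43.8
```

Call:
send_rows --pt "0 0 0 0 -0.5" --pt "0 0 0 0 -1" --pt "0 0 0 0 -1" --pt "0 0 0 0 -1" --pt "0 0 0 0 -1"

```text
t: 49.7
ee_pos: [489.2, 343.4, 93.7]
orientation: [-0.0, 3.141, 0.0]
ft_force: [0.6, 0.4, 0.5]
width: 17.4
```

Call:
send_rows --pt "0 0 -0.02 0 -1" --pt "0 0 -0.04 0 -1" --pt "0 0 -0.04 0 -1" --pt "0 0 -0.03 0 -1" --pt "0 0 -0.01 0 -1"

```text
t: 50.2
ee_pos: [490.2, 344.1, 237.0]
orientation: [-0.0, 3.137, 0.004]
ft_force: [-0.9, 0.3, 0.0]
width: 17.2
```

Call:
send_rows --pt "-0.004 -0.035 0 0 -1" --pt "-0.004 -0.045 0 0 -1" --pt "-0.004 -0.048 0 0 -1" --pt "-0.004 -0.048 0 0 -1" --pt "-0.004 -0.048 0 0 -1"

```text
t: 50.7
ee_pos: [508.4, 117.5, 232.5]
orientation: [0.001, -3.14, 0.001]
ft_force: [1.4, -0.2, -0.1]
width: 17.0
```

Call:
send_rows --pt "-0.004 -0.048 0 0 -1" --pt "-0.004 -0.048 0 0 -1" --pt "-0.004 -0.048 0 0 -1" --pt "-0.004 -0.045 0 0 -1" --pt "-0.002 -0.035 0 0 -1"

```text
t: 51.2
ee_pos: [526.7, -107.1, 232.5]
orientation: [-0.002, -3.14, -0.0]
ft_force: [0.5, 1.0, -0.4]
width: 17.2
```

Call:
send_rows --pt "0 0 0.01 0 -1" --pt "0 0 0.02 0 -1" --pt "0 0 0.02 0 -1" --pt "0 0 0 0 -1" --pt "0 0 0 0 -1"

```text
t: 51.7
ee_pos: [526.7, -103.9, 182.8]
orientation: [0.001, -3.139, -0.001]
ft_force: [1.0, -0.8, 0.1]
width: 17.4
```

Call:
send_rows --pt "0 0 0 0 -1" --pt "0 0 0 0 -1"

```text
t: 51.9
ee_pos: [527.7, -104.5, 184.5]
orientation: [-0.001, 3.14, -0.0]
ft_force: [0.8, -0.1, -1.3]
width: 17.3
```

Run:
```python
from find import *
st()
d=load('side'); cv2.imwrite('pics/s12.png',cv2.resize(d['color'][170:290,280:440],None,fx=5,fy=5,interpolation=cv2.INTER_CUBIC))
W=cloud(d); print(find(d,W,'b',(527,-104),30,85,110,60), find(d,W,'b',(527,-104),30,45,62,45))
```

```text
{'t': np.float64(51.9), 'ee_pos': array([ 527.7, -104.5,  184.5]), 'orientation': array([-0. ,  3.1, -0. ]), 'qpos': array([-0.2,  0.5,  1.9,  0. ,  0.8, -1.8]), 'ft_force': array([ 0.8, -0.1, -1.3]), 'width': np.float64(17.259)}
(array([ 525.5, -111.5]), array([51.6, 52.6]), 146, np.float64(102.44638376452522)) (array([ 527.2, -107.4]), array([60.6, 59.3]), 75, np.float64(51.046314175305234))
```

View pics/s12.png

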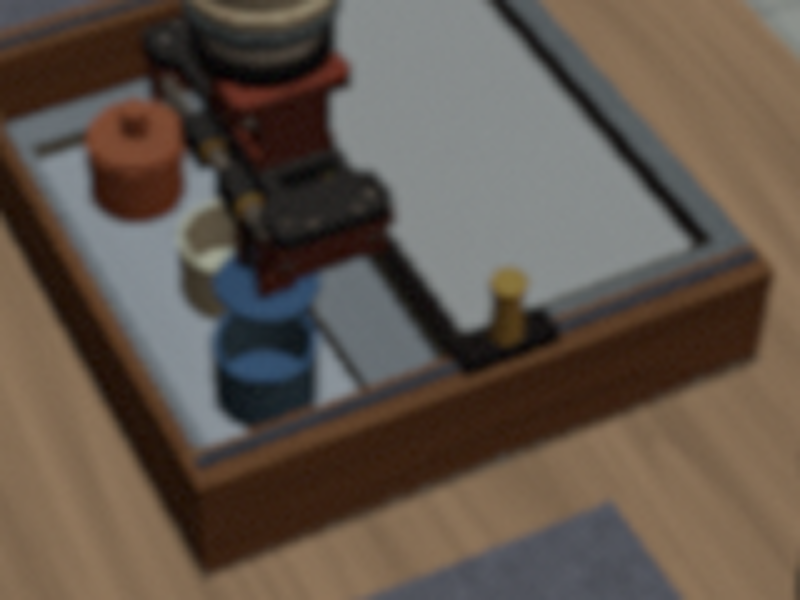

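Call:
send_rows --pt "0.001 0 0.015 0 -1" --pt "0 0 0.012 0 -1" --pt "0 0 0.006 0 -1" --pt "0 0 0.002 0 -1" --pt "0 0 0 0 -1"

```text
t: 52.45
ee_pos: [526.2, -104.7, 148.5]
orientation: [0.0, -3.141, -0.0]
ft_force: [0.3, -0.4, -0.1]
width: 17.1
```

Call:
send_rows --pt "0 0 0.002 0 -1" --pt "0 0 0.002 0 -1" --pt "0 0 0 0 -1" --pt "0 0 0 0 -1"

```text
t: 52.85
ee_pos: [526.3, -104.7, 144.8]
orientation: [-0.0, 3.141, -0.0]
ft_force: [0.4, 0.7, -1.4]
width: 17.0
```

Call:
send_rows --pt "0 0 0.002 0 -1" --pt "0 0 0.001 0 -1" --pt "0 0 0 0 -1" --pt "0 0 0 0 -1"

```text
t: 53.25
ee_pos: [526.2, -104.7, 141.6]
orientation: [0.0, -3.141, -0.0]
ft_force: [-1.1, -0.1, -0.9]
width: 17.0
```

Call:
send_rows --pt "0 0 0.001 0 -1" --pt "0 0 0 0 -1" --pt "0 0 0 0 -1"

```text
t: 53.55
ee_pos: [526.3, -104.7, 140.7]
orientation: [-0.0, 3.141, -0.0]
ft_force: [-0.0, 0.1, -0.4]
width: 17.1
```

Call:
send_rows --pt "0 0 0 0 -0.3" --pt "0 0 0 0 -0.2" --pt "0 0 0 0 -0.1" --pt "0 0 -0.01 0 0" --pt "0 0 -0.02 0 0"

```text
t: 54.05
ee_pos: [525.4, -104.5, 170.3]
orientation: [0.0, -3.139, -0.001]
ft_force: [-0.0, 0.0, -0.0]
width: 43.8
```

Call:
send_rows --pt "0 0 -0.03 0 0" --pt "0 0 -0.04 0 0" --pt "0 0 -0.01 0 0" --pt "0 0 0 0 0"

```text
t: 54.45
ee_pos: [527.1, -104.9, 253.0]
orientation: [-0.0, 3.137, -0.002]
ft_force: [-0.9, -0.0, -0.5]
width: 43.7
```

Call:
send_rows --pt "-0.01 -0.035 0 0 0" --pt "-0.013 -0.045 0 0 0" --pt "-0.013 -0.045 0 0 0" --pt "-0.013 -0.045 0 0 0" --pt "-0.013 -0.045 0 0 0"

```text
t: 54.95
ee_pos: [587.8, -321.1, 248.7]
orientation: [0.0, -3.139, -0.002]
ft_force: [1.0, 0.3, -0.2]
width: 43.8
```

Call:
send_rows --pt "-0.013 -0.042 0 0 0" --pt "0 0 0.03 0 0" --pt "0 0 0.04 0 0" --pt "0 0 0.03 0 0" --pt "0 0 0.01 0 0"

```text
t: 55.45
ee_pos: [598.5, -360.2, 134.9]
orientation: [-0.0, -3.134, -0.007]
ft_force: [-1.0, -0.7, 0.3]
width: 44.0
```

Call:
send_rows --pt "0 0 0 0 0" --pt "0 0 0 0 0" --pt "0 0 0 0 0"

```text
t: 55.75
ee_pos: [602.3, -362.1, 142.6]
orientation: [-0.001, 3.139, -0.003]
ft_force: [0.7, -0.1, 0.6]
width: 43.7
```

```bash
python3 find.py lidw; python3 find2.py
python3 - <<'E'
from h import *
d=load('top'); cv2.imwrite('pics/t13.png',cv2.resize(d['color'][150:250,240:400],None,fx=5,fy=5,interpolation=cv2.INTER_CUBIC))
E
```

```text
top lidw (array([ 580.8, -353.4]), array([12.8, 23.5]), 22, np.float64(10.362868565464183))
side lidw (array([ 601.1, -362.3]), array([55.8, 60.3]), 271, np.float64(10.68556709189369))
top potb (array([ 526.7, -103.2]), array([55.5, 58. ]), 254, np.float64(57.226249974245896))
top potw (array([541.2, -18.9]), array([55.6, 58.6]), 70, np.float64(52.023726209807805))
top potc (array([524.1,  80. ]), array([55.2, 55.7]), 250, np.float64(57.32719643837903))
top knob b None
top knob w None
top knob c None
side potb (array([ 526.9, -108.6]), array([59.7, 59.5]), 239, np.float64(58.14228880769493))
side potw (array([542.1, -19.1]), array([57.5, 61.9]), 66, np.float64(53.50448900313418))
side potc (array([525.1,  75.5]), array([60. , 61.3]), 198, np.float64(57.57339881207087))
side knob b None
side knob w (array([ 602.4, -362.8]), array([17.8, 17. ]), 28, np.float64(31.630784666865182))
side knob c None
{'t': np.float64(55.95), 'ee_pos': array([ 601.8, -361.9,  142. ]), 'orientation': array([-0. ,  3.1, -0. ]), 'qpos': array([-0.6,  0.7,  1.5, -0. ,  0.9, -2.1]), 'ft_force': array([-0.4,  0.2, -0.7]), 'width': np.float64(43.956)}
```

View pics/t13.png

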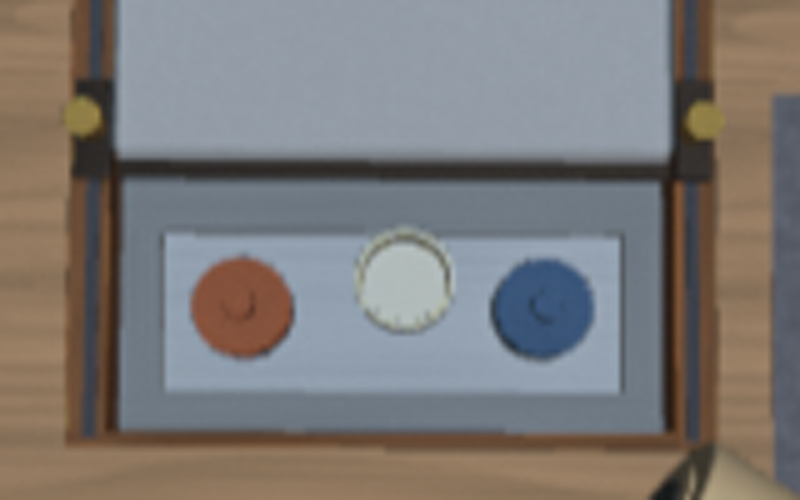

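Clay and blue lids are seated at crop (243,308) and (542,309). Now the white lid.

Call:
send_rows --pt "0 0 0.015 0 0" --pt "0 0 0.015 0 0" --pt "0 0 0.009 0 0" --pt "0 0 0.004 0 0" --pt "0 0 0 0 0"

```text
t: 56.55
ee_pos: [600.7, -361.4, 96.2]
orientation: [0.0, -3.14, -0.002]
ft_force: [-0.1, -0.1, -0.1]
width: 43.9
```

Call:
send_rows --pt "0 0 0 0 0" --pt "0 0 0 0 0" --pt "0 0 0 0 0"

```text
t: 56.85
ee_pos: [601.6, -361.8, 98.3]
orientation: [-0.0, 3.141, -0.001]
ft_force: [-0.2, 0.1, 0.3]
width: 43.8
```

Call:
send_rows --pt "0 0 0.004 0 0" --pt "0 0 0 0 0" --pt "0 0 0 0 0"

```text
t: 57.15
ee_pos: [601.2, -361.6, 93.5]
orientation: [0.0, -3.141, -0.0]
ft_force: [0.3, -0.3, -0.2]
width: 44.0
```

Call:
send_rows --pt "0 0 0 0 -0.5" --pt "0 0 0 0 -1" --pt "0 0 0 0 -1" --pt "0 0 0 0 -1" --pt "0 0 0 0 -1"

```text
t: 57.65
ee_pos: [601.3, -361.7, 93.7]
orientation: [-0.0, 3.142, -0.0]
ft_force: [0.6, -0.0, 0.1]
width: 17.1
```

Call:
send_rows --pt "0 0 -0.02 0 -1" --pt "0 0 -0.04 0 -1" --pt "0 0 -0.04 0 -1" --pt "0 0 -0.04 0 -1" --pt "0 0 -0.01 0 -1"

```text
t: 58.15
ee_pos: [603.2, -362.9, 250.6]
orientation: [-0.0, 3.134, -0.008]
ft_force: [-0.1, 0.6, -0.4]
width: 17.2
```

Call:
send_rows --pt "0.012 0.03 0 0 -1" --pt "0.012 0.042 0 0 -1" --pt "0.012 0.045 0 0 -1" --pt "0.012 0.045 0 0 -1" --pt "0.013 0.045 0 0 -1"

```text
t: 58.65
ee_pos: [539.2, -153.1, 243.7]
orientation: [-0.001, -3.141, -0.0]
ft_force: [0.8, 1.3, -1.7]
width: 17.2
```

Call:
send_rows --pt "0 0.045 0 0 -1" --pt "0 0.045 0 0 -1" --pt "0 0.045 0 0 -1" --pt "0 0 0.02 0 -1" --pt "0 0 0.03 0 -1"

```text
t: 59.15
ee_pos: [541.1, -18.0, 194.8]
orientation: [-0.005, 3.137, -0.0]
ft_force: [0.6, 0.0, -1.5]
width: 16.9
```

Call:
send_rows --pt "0 0 0 0 -1" --pt "0 0 0 0 -1" --pt "0 0 0 0 -1"

```text
t: 59.45
ee_pos: [540.8, -20.0, 194.8]
orientation: [0.001, 3.14, -0.0]
ft_force: [0.8, -0.6, -0.5]
width: 17.1
```

Run:
```python
from find import *
st()
d=load('side'); cv2.imwrite('pics/s14.png',cv2.resize(d['color'][150:270,270:430],None,fx=5,fy=5,interpolation=cv2.INTER_CUBIC))
W=cloud(d); print(find(d,W,'w',(541,-19),30,95,120,45), find(d,W,'w',(541,-19),30,45,62,45))
```

```text
{'t': np.float64(59.45), 'ee_pos': array([540.8, -20. , 194.8]), 'orientation': array([ 0. ,  3.1, -0. ]), 'qpos': array([-0.1,  0.5,  1.9,  0. ,  0.8, -1.6]), 'ft_force': array([ 0.8, -0.6, -0.5]), 'width': np.float64(17.066)}
(array([542.5, -25.2]), array([58.1, 53.6]), 145, np.float64(112.27376355188653)) (array([544.8, -20. ]), array([61.1, 61.1]), 75, np.float64(52.484167525475144))
```

View pics/s14.png

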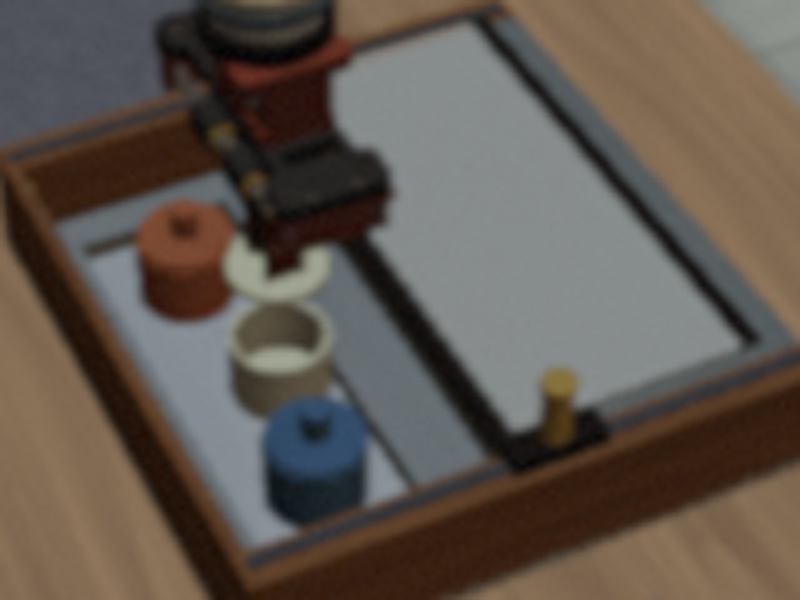

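Call:
send_rows --pt "0 0.001 0.02 0 -1" --pt "0 0 0.015 0 -1" --pt "0 0 0.006 0 -1" --pt "0 0 0 0 -1" --pt "0 0 0 0 -1"

```text
t: 60.0
ee_pos: [540.7, -18.9, 153.5]
orientation: [0.0, 3.14, -0.0]
ft_force: [-0.0, -1.2, -0.8]
width: 17.6
```

Call:
send_rows --pt "0 0 0 0 -1" --pt "0 0 0 0 -1"

```text
t: 60.2
ee_pos: [540.6, -18.7, 153.4]
orientation: [-0.0, 3.14, -0.0]
ft_force: [0.0, -0.8, -1.2]
width: 17.2
```

Call:
send_rows --pt "0 0 0.004 0 -1" --pt "0 0 0.003 0 -1" --pt "0 0 0.001 0 -1" --pt "0 0 0 0 -1" --pt "0 0 0 0 -1"

```text
t: 60.7
ee_pos: [540.2, -18.7, 144.6]
orientation: [0.0, -3.141, -0.0]
ft_force: [0.9, -0.1, -0.7]
width: 17.1
```

Call:
send_rows --pt "0 0 0.002 0 -1" --pt "0 0 0 0 -1" --pt "0 0 0 0 -1"

```text
t: 61.0
ee_pos: [540.2, -18.7, 142.6]
orientation: [0.0, -3.142, 0.0]
ft_force: [0.9, -0.2, -0.7]
width: 17.0
```

Call:
send_rows --pt "0 0 0.001 0 -1" --pt "0 0 0.001 0 -1" --pt "0 0 0 0 -1" --pt "0 0 0 0 -1"

```text
t: 61.4
ee_pos: [540.3, -18.7, 140.7]
orientation: [-0.0, 3.141, -0.0]
ft_force: [-0.4, 0.3, -1.0]
width: 17.1
```

Call:
send_rows --pt "0 0 0 0 -0.3" --pt "0 0 0 0 -0.2" --pt "0 0 0 0 -0.1" --pt "0 0 -0.01 0 0" --pt "0 0 -0.02 0 0"

```text
t: 61.9
ee_pos: [539.4, -18.6, 170.3]
orientation: [0.0, -3.139, -0.0]
ft_force: [0.7, -0.7, 0.6]
width: 43.4
```

Call:
send_rows --pt "0 0 -0.03 0 0" --pt "0 0 -0.04 0 0" --pt "0.03 0 -0.04 0 0" --pt "0.04 0 -0.04 0 0" --pt "0.04 0 -0.02 0 0"

```text
t: 62.4
ee_pos: [434.8, -18.7, 339.3]
orientation: [-0.0, 3.137, -0.001]
ft_force: [-0.6, 0.2, 0.9]
width: 44.1
```

Call:
send_rows --pt "0.02 0.04 0 0 0" --pt "0 0.045 0 0 0" --pt "0 0.045 0 0 0" --pt "0 0.045 0 0 0" --pt "0 0.045 0 0 0"

```text
t: 62.9
ee_pos: [414.3, 203.0, 337.1]
orientation: [-0.0, 3.14, 0.001]
ft_force: [1.7, -0.2, 0.5]
width: 43.7
```

Call:
send_rows --pt "0 0.04 0 0 0" --pt "0 0.045 0 0 0" --pt "0 0.045 0 0 0" --pt "0 0 0 0 0" --pt "0 0 0 0 0"

```text
t: 63.4
ee_pos: [414.3, 331.8, 336.2]
orientation: [0.004, -3.141, 0.001]
ft_force: [0.4, 0.1, -0.2]
width: 44.0
```

```bash
python3 find2.py; python3 posts.py
python3 - <<'E'
from h import *
d=load('top'); cv2.imwrite('pics/t15.png',cv2.resize(d['color'][130:270,120:500],None,fx=2.1,fy=2.1,interpolation=cv2.INTER_CUBIC))
W=cloud(d)
for nm,(x,y) in dict(b=(526.7,-103.5),w=(541,-19),c=(524.5,80.5)).items():
    r=np.hypot(W[...,0]-x,W[...,1]-y); m=(r<26)&(r>13)&(W[...,2]>45)&(W[...,2]<70); p=W[m]
    A=np.c_[p[:,:2]-[x,y],np.ones(len(p))]; s=np.linalg.lstsq(A,p[:,2],rcond=None)[0]; print(nm,'flange tilt',s[:2].round(3),'z',s[2].round(1),len(p))
d=load('side'); cv2.imwrite('pics/s15.png',cv2.resize(d['color'][130:380,190:450],None,fx=3,fy=2.4,interpolation=cv2.INTER_CUBIC))
E
```

```text
top potb (array([ 525.5, -103.1]), array([55.5, 58.5]), 250, np.float64(57.248015090449115))
top potw (array([540.8, -19.5]), array([55.7, 58.5]), 276, np.float64(57.288576204222345))
top potc (array([525.4,  80.1]), array([55. , 55.7]), 252, np.float64(57.097330950660336))
top knob b None
top knob w None
top knob c None
side potb (array([ 526.1, -108.7]), array([60.9, 61.7]), 239, np.float64(57.50255504262959))
side potw (array([541.5, -20.4]), array([55.7, 60.6]), 179, np.float64(58.240241088876914))
side potc (array([524.8,  75.5]), array([58.1, 60.7]), 195, np.float64(57.60200730742528))
side knob b None
side knob w None
side knob c None
{'t': np.float64(63.5), 'ee_pos': array([414.5, 330.3, 336.2]), 'orientation': array([-0. , -3.1,  0. ]), 'qpos': array([ 0.7,  0.2,  1.8, -0. ,  1.1, -0.9]), 'ft_force': array([ 0.6, -0.2,  0.7]), 'width': np.float64(44.163)}
top R [ 678.4 -194. ] travel 197.352087554915 [382 154   1   8   8]
top L [628.4 169. ] travel 149.40748704423117 [253 169   7   8  48]
top R [ 631.3 -189.7] travel 150.31786920306854 [377 170   8   8  48]
side L [629.3 171.6] travel 150.27015494034322 [321 149   8   9  41]
side R [ 632.3 -189.6] travel 151.2500228017591 [379 224   6   6  24]
{'t': np.float64(63.65), 'ee_pos': array([414.9, 330.1, 336.3]), 'orientation': array([-0. , -3.1,  0. ]), 'qpos': array([ 0.7,  0.2,  1.8, -0. ,  1.1, -0.9]), 'ft_force': array([-0.5,  0.1, -0.1]), 'width': np.float64(43.87)}
b flange tilt [0.004 0.018] z 57.6 169
w flange tilt [0.024 0.015] z 57.0 169
c flange tilt [-0.002 -0.014] z 57.0 168
```

View pics/t15.png

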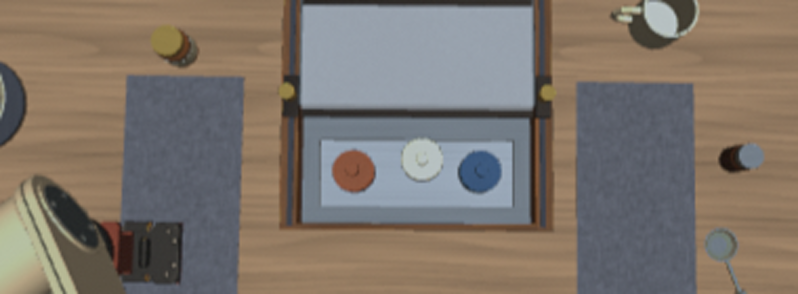

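View pics/s15.png

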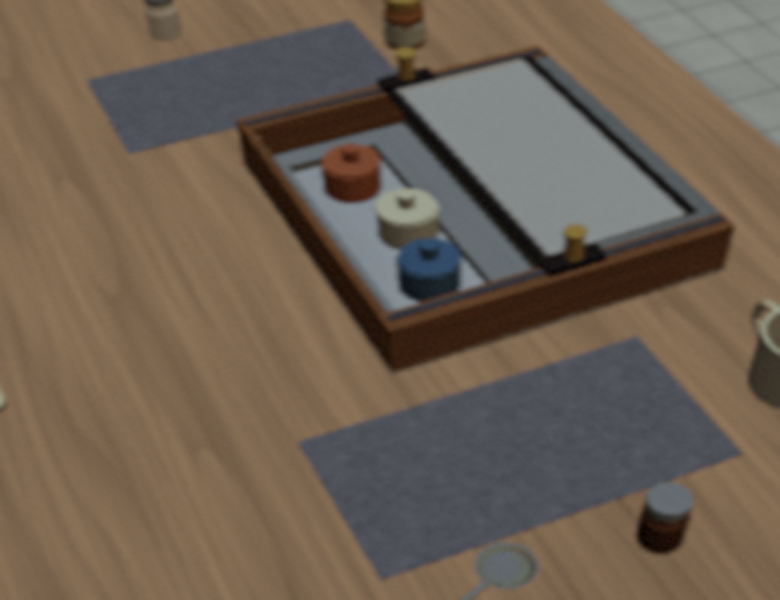

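Everything checks out: all three flanges are at 57–58 mm (58 expected) and level within depth noise, and the cover is fully open. Handing in.

```bash
python3 -c "
from workcell import ctrl
print(ctrl.close_job())"
```

```text
the job is handed in; nothing more can be done
None
```

The breakfast case is ready and handed in after about 64 s of the 210 s allowed; handing in gave no verdict.

- **Cover:** I pushed the left and right posts in turn, keeping the lead to about 22 mm at most, until each reached its stop. The last pictures put travel at 149–150 mm on the left and 150–151 mm on the right.
- **Pots:** All three pots were present, so no lid was spare. They now stand on the well floor: clay on the left, white in the middle, blue on the right.
- **White pot:** It was found about 16 mm from where I had set it down, probably the announced knock. It was still upright on the floor, so I set its lid at the new spot.
- **Lids:** Each lid sits on the pot of its own colour. In the top view their flange tops measured 57.0–57.6 mm against 58 mm expected.
- **Level:** Fitted tilts were 0.03 rad or less. The white lid read highest at about 0.028, against 0.014–0.018 for the other two. I took this as camera noise, since a badly seated lid would show about 0.1.
- **Jars:** Salt, pepper and honey look upright and where they were in the last pictures; I did not re-measure them. The gripper was well clear of everything at hand-in.
- **Disagreements:** The side camera read the pots' left-right (y) positions up to 5 mm off the top camera, and a post partly hidden from it read 154 mm once. I relied on the top camera and the gripper positions for placing.

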